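Set a lapped stone bar on the bow gauge and swing the dial gauge over it

TASK

Get the long stone bar ready for its bow check: set it down (do not drop it) on the two narrow roller supports of the gauge stand and push it fully home, its long side flat against both side pins and its end against the end pin. With the bar in place, push the free end of the swing arm round until the arm rests against its stop and the dial gauge stands over the bar; the bar must never touch the gauge or its arm. Leave the short offcut and the other things where they are.

Things in the scene. Friction and masses are not known exactly. Their poses are not given: they have to be found in the camera images.
- long_bar: the longer of two grey, square-section stone bars: 40 x 160 x 40 mm, about 0.64 kg (0.55 to 0.75), loose. It lies flat on the bench. Origin at the centre of its underside; its long axis is its y, z up. Both ends are alike.
- bar_mid (a point): the centre of the long bar's volume, 20 mm above the origin of long_bar
- offcut: the short bar of the same stone, 40 x 90 x 40 mm, loose; a bystander. It and the long bar lie side by side, either one on the left. Origin at the centre of its underside, long axis y.
- stand: the gauge stand, fixed to the bench: grey cast base plate 14 mm thick (x -58 to 58, y -108 to 108 mm, with a tongue 90 mm wide out to x = 163 mm). Origin on the bench at the centre of the wide part; x points away from the robot (within 0.2 rad), z up. The bar's place is along y. A slim post 135 mm high at x 112, y -31 mm carries the arm's stop screw, at x 112.
- roller_near_end_pin (a point): top of one of the two supports, at its middle: a ground steel roller, fixed, 10 mm diameter, 62 mm long, lying along the stand's x on a narrow block; at x 0, y 46, z 55 mm of the stand. The bar lies across both rollers and slides easily on them (1 to 2 N; pressing down on it while pushing adds to that). The block is 12 mm wide above, 22 mm below z 30 mm.
- roller_other (a point): top of the other support, a like roller, at x 0, y -46, z 55 mm of the stand
- side_pin_1 (a point): top of an upright steel pin of 8 mm diameter at x 24, y 66, z 77 mm of the stand; the bar's long side on the far (+x) side goes against it
- side_pin_2 (a point): top of the other side pin, 8 mm diameter, at x 24, y -66, z 77 mm of the stand
- end_pin (a point): top of the end pin, 8 mm diameter, at x 0, y 84, z 77 mm of the stand; the bar's +y end goes against it
- seat (a point): the point of the stand (x 0, y 0, z 75 mm in its frame, axes as the stand's) where the centre of the long bar (bar_mid) is when the bar lies on both rollers and touches all three pins
- swing_arm: the swing arm with its dial gauge, turning about a vertical post at x 130, y 0 of the stand. Origin on the post's axis, 100 mm above the bench (nut top at 148); the arm is an aluminium bar along its own -x, 20 mm wide, 118 to 136 mm above the bench, 205 mm long from the axis. Against the stop its axes are those of the stand, gauge over the bar's middle. Friction holds it where it is left; 1 N moves its end.
- pivot (a point): the post's axis at nut height. The arm starts clear of the bar, its free end swung 1.2 to 1.55 rad from the stop towards the stand's +y; pushing that end back (counter-clockwise from above) about the post brings it to the stop.
- free_end_knob (a point): on the axis of the black round knob (18 mm diameter, 142 to 170 mm above the bench) on top of the arm's free end; 195 mm from the post's axis, 152 mm above the bench
- plunger_tip (a point): the lowest point of the dial gauge's plunger, 130 mm from the post's axis on the arm's middle line; its lifter holds it 100 mm above the bench, so it passes 5 mm over a bar lying on the rollers. The gauge: 43 mm dial, 24 mm deep, facing the free end, top 203 mm above the bench.
- caliper: steel caliper, 68 x 210 x 13 mm, lying to the right of the stand; a bystander, origin under its centre
- petri_dish: glass dish with lid, 67 mm diameter, 17 mm high, to the near right of the stand; a bystander, origin under its centre
- hex_key: bent hexagon key, 30 x 92 x 6 mm, far left; a bystander, origin under its centre

How it is judged:
By the outcome, as a careful person would: the job done as asked, in the order asked, and still so for the second after the job is handed in, with the robot touching nothing.
It also fails if it takes over 72 s, if anything falls off the work surface, if the arm or the gripper's body presses on something with over 40 N, if the wrist force passes 120 N, or if a joint passes its speed limit or range.

ROBOT

A 7-joint arm with a two-finger parallel gripper is mounted at the origin on a cart in front of the work surface, level with it; the furniture and walls round the work are solid. World frame = base frame: x ahead of the robot, y to its left, z up, the work surface at z = 0. Lengths are in m, angles in rad, forces in N, time in s.
With the tool pointing down it reaches from about 0.425 to 0.875 m from the base axis. Payload 4.7 kg.
Tool frame: the origin (TCP) lies at the very end of the fingers, on their centre line; the grasp point (between the pads) lies 19 mm behind it; x points along the fingers, y is the direction in which the jaws open and shut, and the axes are right-handed (so a half turn about x gives the same grasp; the last joint's range is limited). The gripper opens to 87 mm and grips with 3 to 60 N. Pads are 19 mm wide; open, the fingers measure 117 mm over their backs; the gripper's body (75 mm by 190 mm) begins 51 mm behind the grasp point.
Start: joints at [1.157, 0.321, -0.07, 1.45, 0.023, 1.371, -0.057], TCP at [0.27, -0.591, 0.223] pointing down, gripper open.
Joint ranges: [-2.86, 2.86], [-0.3, 2.09], [-1.38, 1.24], [0.06, 2.45], [-1.56, 4.7], [0.09, 2.05], [-2.69, 2.69]. Speed limits (rad/s): [2.57, 2.57, 3.14, 3.14, 3.14, 3.14, 3.14].

INTERFACE

Orientations are given as a rotation vector (axis times angle).
In Python, from bench import ctrl gives the robot as it stands.
- The arm moves only by the tool step_arm, never from a script. Its argument "increments" is one flat list of numbers, 6 for each row, row after row: the shift along the tool's x, y, z in cm, then the turn, a rotation vector about the tool's x, y, z in rad. In form: [tx, ty, tz, ax, ay, az, tx, ty, tz, ax, ay, az, ...]. A call has 1 to 12 rows; each row shifts and turns the commanded pose from where the row before left it, along the tool's axes as they then stand; what a row does not reach is not made up. A row lasts 1/8 s, in which the tool goes at most 62.5 mm and 10.7 degrees, less where a joint would pass 70% of its speed; a pose out of reach is approached as far as the arm can. A call with a gripper value outside its range is refused whole. "fingers" is the opening in per cent of the stroke, from 0 (shut) to 100 (fully open), set as the call begins (left out, the last holds). The fingers move at their own pace and stop on an object; "force" is the grip in N (left out, the last holds). Time passes only in rows, so rows that do not move let the fingers close. It gives the time, the measured TCP pose, the force and the opening at its end, in the units of the state.
- ctrl.get_state(): the state, without advancing time (a new reading comes with each control period).
- ctrl.get_image(name): name is "side" or "top"; returns the picture (384x512x3 uint8, red, green, blue); there is no depth.
- ctrl.camera_params(name): a dict with "vertical_fov" (degrees; the focal length in pixels is half the picture's height over the tangent of half this angle, whatever the lens; pixels are square), "cx", "cy" (the principal point, pixels), "k1" (the pictures are not rectified: a ray, as slopes to the right and down, at radius r is drawn at 1 + k1 r^2 times it, then the intrinsics apply), "R" (3x3) and "t" (3): a world point X has camera coordinates R X + t. Camera axes: x right, y down, z forward; pixel columns grow to the right and rows downward; lengths in m; the calibration is good to about 2 mm. A picture is of the moment at which its call begins. camera_params takes no time and is no camera call.
- ctrl.close_job(): hands the job in, once; it reports no verdict.
Trained networks look in the newest picture that a camera, given by its name, has taken for a name from the list of things; names that differ only in an ending like _2 or _b are one class to them, and where a whole thing is asked for, a point or a joint stands for the part that bears it (a point fixed in the world has none). Each returns a list of dicts, best first, with "score" (0 to 1); they miss things now and then, are a little off and sometimes report something else, mostly with a low value. They report only what shows in the picture. A call takes as long as a camera call.
- ctrl.search_frame(camera, name): "xyz" ([x, y, z] in m, in the coordinates of the camera as it stood for that picture, good to about 4 mm: the middle of the surface that is visible of it).
- ctrl.silhouettes(camera, name): "pixels" (384x512 bool, what is visible of it).
- ctrl.spot_point(camera, name): "xyz" ([x, y, z] in m, in the coordinates of the camera as it stood for that picture, good to about 4 mm: a listed point, or the origin of a listed thing).
The state is a dict: "time": time; "joint_positions": joint angles; "qd": joint speeds; "joint_torque": joint torques, N m; "position": TCP position; "tool_rot": TCP orientation; "ft_force": force on the tool from outside, world axes, zero at the start; "torque": the same for the moment, N m; "grip_width": opening from 0.0 (shut) to 1.0 (fully open).
Only numpy, scipy, OpenCV 4.12 (cv2) and the standard library are available. Lean on these libraries where they do the work, as an engineer would, in place of code of your own. Each camera call takes 0.05 s, during which the arm holds its last target.

## Working session

There is one attempt and no reset: what is moved stays moved. The work goes in short steps, Python scripts to look and compute and a tool call to move; the robot and the scene stay as the last step left them, time stands still between calls to the robot, and variables do not carry over. Pictures are saved under pics/ and viewed, and the job is handed in when it is done.

Besides the shell and the picture viewer there is one more tool, called after ">>>" in YAML: its name, and indented under it one key for each argument. step_arm: Moves the arm, as the interface text tells. Its arguments: {"type":"object","properties":{"increments":{"type":"array","items":{"type":"number"}},"fingers":{"type":"number"},"force":{"type":"number"}},"required":["increments"]}

```bash
ls; mkdir -p pics; python3 - <<'E'
from bench import ctrl
import cv2,numpy as np
print(ctrl.get_state())
for n in ("side","top"):
    im=ctrl.get_image(n); cv2.imwrite(f"pics/{n}0.png",im[:,:,::-1]); print(n,ctrl.camera_params(n))
E
```

```text
pics
{'time': 0.0, 'joint_positions': array([ 1.15710908,  0.32180517, -0.07006594,  1.45167484,  0.02261198,
        1.37078938, -0.05689278]), 'qd': array([-0.00102112, -0.00101694, -0.00011212,  0.00052255,  0.00048545,
        0.00029821,  0.00046606]), 'joint_torque': array([-4.98085483e-04, -4.91291392e+01, -4.04096385e-01, -3.12528384e+01,
       -6.39036368e-02,  4.38928034e-02,  1.81639948e-04]), 'position': array([ 0.26936932, -0.59095197,  0.22147303]), 'tool_rot': array([ 1.98526806,  0.43321753, -1.98631217]), 'ft_force': array([-0.90044052, -0.07549936,  0.05926633]), 'torque': array([ 0.00656253, -0.00663721, -0.0144813 ]), 'grip_width': 0.9968498236091633}
side {'vertical_fov': 46.844032628097466, 'cx': 255.01087340495533, 'cy': 179.74588032212503, 'k1': -0.04920660809602592, 'R': array([[-9.99750224e-01,  1.40532667e-02, -1.73780314e-02],
       [ 2.23474982e-02,  6.18778556e-01, -7.85247533e-01],
       [-2.82139879e-04, -7.85439752e-01, -6.18938055e-01]]), 't': array([0.51599452, 0.07764704, 1.41680518])}
top {'vertical_fov': 42.97829501588532, 'cx': 251.33087414395834, 'cy': 182.6936258395034, 'k1': -0.13284074741888455, 'R': array([[ 4.05355255e-01, -9.14159017e-01, -6.39354712e-04],
       [-8.56988132e-01, -3.79760974e-01, -3.48357495e-01],
       [ 3.18211343e-01,  1.41756460e-01, -9.37361535e-01]]), 't': array([-0.21074672,  0.50424235,  1.63599847])}
```

View pics/side0.png

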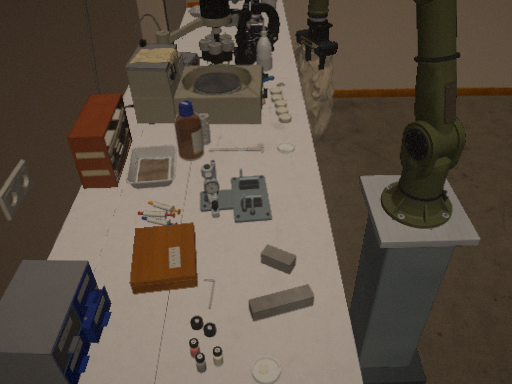

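View pics/top0.png

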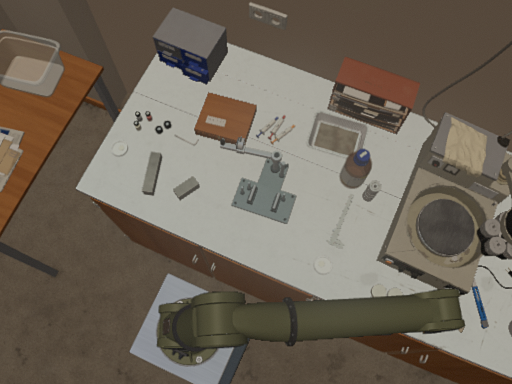

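```bash
cat > h.py <<'E'
from bench import ctrl
import cv2,numpy as np
from scipy.spatial.transform import Rotation as Ro
from scipy.optimize import least_squares
P={n:ctrl.camera_params(n) for n in("side","top")}
def w(cam,x): p=P[cam]; return p["R"].T@(np.array(x)-p["t"])
def proj(cam,X):
    p=P[cam]; c=np.atleast_2d(X)@p["R"].T+p["t"]; s=c[:,:2]/c[:,2:]; r2=(s**2).sum(1,keepdims=True)
    f=192/np.tan(np.radians(p["vertical_fov"])/2)
    return s*(1+p["k1"]*r2)*f+[p["cx"],p["cy"]]
E
python3 - <<'E'
from h import *
for cam in P:
  for n in ["long_bar","bar_mid","offcut","stand","seat","roller_near_end_pin","roller_other","side_pin_1","side_pin_2","end_pin","swing_arm","pivot","free_end_knob","plunger_tip","caliper","petri_dish","hex_key"]:
    r=ctrl.spot_point(cam,n)
    print(cam,n,[(np.round(w(cam,d["xyz"]),4).tolist(),round(d["score"],2)) for d in r[:3]])
print(ctrl.get_state()["time"])
E
```

```text
side long_bar [([0.4558, 0.38, -0.0029], 0.79)]
side bar_mid [([0.4572, 0.3785, 0.0165], 0.89)]
side offcut []
side stand [([0.5358, -0.0448, -0.0059], 0.9)]
side seat [([0.5318, -0.0401, 0.0707], 0.59), ([0.5657, -0.1082, 0.0799], 0.57), ([0.3941, -0.3278, 0.0011], 0.55)]
side roller_near_end_pin [([0.5288, 0.0035, 0.0538], 0.72)]
side roller_other [([0.5365, -0.0887, 0.0499], 0.87), ([0.5271, 0.0052, 0.0511], 0.39)]
side side_pin_1 [([0.5527, 0.0231, 0.0786], 0.9), ([0.5634, -0.1073, 0.0772], 0.58), ([0.4589, 0.3768, 0.0178], 0.27)]
side side_pin_2 [([0.5527, 0.0231, 0.0786], 0.9), ([0.5634, -0.1073, 0.0772], 0.58), ([0.4589, 0.3768, 0.0178], 0.27)]
side end_pin [([0.5272, 0.0441, 0.074], 0.71), ([0.6269, 0.1604, 0.1557], 0.6)]
side swing_arm [([0.6656, -0.0325, 0.0955], 0.97), ([0.6391, 0.0973, 0.0997], 0.53)]
side pivot [([0.6589, -0.0334, 0.1447], 0.78), ([0.6634, -0.0337, 0.0931], 0.69)]
side free_end_knob [([0.6225, 0.1611, 0.1548], 0.64)]
side plunger_tip [([0.6381, 0.0954, 0.0953], 0.57), ([0.5363, -0.0433, -0.0024], 0.44), ([0.6607, -0.0341, 0.1498], 0.43)]
side caliper [([
[... 516 characters left out ...]
5345, -0.0918, 0.057], 0.83)]
top side_pin_1 [([0.5566, -0.1066, 0.0747], 0.9), ([0.5456, 0.0276, 0.0714], 0.84)]
top side_pin_2 [([0.5566, -0.1066, 0.0747], 0.9), ([0.5456, 0.0276, 0.0714], 0.84)]
top end_pin [([0.5247, 0.0384, 0.0745], 0.72), ([0.4565, 0.3765, 0.0157], 0.51)]
top swing_arm []
top pivot [([0.661, -0.0333, 0.1533], 0.81)]
top free_end_knob [([0.6264, 0.1615, 0.1495], 0.9)]
top plunger_tip [([0.6342, 0.0911, 0.0991], 0.91), ([0.6453, 0.3346, 0.0027], 0.49), ([0.4545, 0.3788, -0.0037], 0.26)]
top caliper [([0.5805, -0.3445, 0.0012], 0.75)]
top petri_dish [([0.5259, -0.0429, -0.0032], 0.73), ([0.3929, -0.3282, -0.0047], 0.63)]
top hex_key [([0.6459, 0.3376, -0.0008], 0.48)]
1.8
```

```bash
python3 - <<'E'
from h import *
L={"stand":(0,0,0),"seat":(0,0,.075),"roller_near_end_pin":(0,.046,.055),"roller_other":(0,-.046,.055),"side_pin_1":(.024,.066,.077),"side_pin_2":(.024,-.066,.077),"end_pin":(0,.084,.077),"pivot":(.13,0,.148)}
A=[];B=[];C=[]
tr=lambda p,q:np.column_stack([p[0]+np.cos(p[2])*q[:,0]-np.sin(p[2])*q[:,1],p[1]+np.sin(p[2])*q[:,0]+np.cos(p[2])*q[:,1],q[:,2]])
p0=[.531,-.042,.08]
obs={"side":{},"top":{}}
for rep in range(2):
 for cam in P:
  if rep: ctrl.get_image(cam)
  for n,l in L.items():
    e=tr(p0,np.array([l]))[0]
    for d in ctrl.spot_point(cam,n)[:3]:
        x=w(cam,d["xyz"])
        if np.linalg.norm(x-e)<.02: A.append(l);B.append(x);C.append(cam)
A=np.array(A,float);B=np.array(B);C=np.array(C)
for sel in (C=="side",C=="top",C!=""):
    r=least_squares(lambda p:(tr(p,A[sel])-B[sel])[:,:2].ravel(),p0,loss="soft_l1",f_scale=.003)
    print(np.round(r.x,4),sel.sum(),np.round(np.mean((tr(r.x,A[sel])-B[sel])[:,2]),4))
# bars by silhouette
def boxsil(cam,p,dx,dy,h):
    q=np.array([[a*dx/2,b*dy/2,z] for a in(-1,1) for b in(-1,1) for z in(0,h)])
    m=np.zeros((384*4,512*4),np.uint8); pp=proj(cam,tr(p,q))
    cv2.fillConvexPoly(m,np.round(cv2.convexHull(pp.astype(np.float32))*4+1.5).astype(int),1)
    return cv2.resize(m.astype(np.float32),(512,384),interpolation=cv2.INTER_AREA)
from scipy.optimize import minimize
for n,dx,dy,p0 in (("long_bar",.04,.16,[.457,.377,0]),("offcut",.04,.09,[.457,.236,-.3])):
  S={}
  for cam in P:
    for d in ctrl.silhouettes(cam,n)[:2]:
        m=d["pixels"]; c=np.argwhere(m).mean(0)[::-1]; e=proj(cam,np.array(p0[:2]+[.02]))[0]
        print(n,cam,d["score"],m.sum(),c,e)
        if np.hypot(*(c-e))<12: S[cam]=m.astype(np.float32)
  for cs in [[c] for c in S]+[list(S)]:
    best=None
    for y0 in np.arange(-1.5,1.6,.3):
      f=lambda v:sum(np.abs(boxsil(c,[v[0]/100,v[1]/100,v[2]*.3],dx,dy,.04)-S[c]).sum() for c in cs)
      r=minimize(f,[p0[0]*100,p0[1]*100,y0/.3],method="Nelder-Mead",options=dict(initial_simplex=np.array([p0[0]*100,p0[1]*100,y0/.3])+np.array([[0,0,0],[1,0,0],[0,1,0],[0,0,.7]])))
      if best is None or r.fun<best.fun: best=r
    print(n,cs,np.round([best.x[0]/100,best.x[1]/100,best.x[2]*.3],4),best.fun)
print(ctrl.get_state()["time"])
E
```

```text
[ 0.5328 -0.0428  0.0798] 16 0.0019
[ 0.5294 -0.0426  0.0641] 15 0.0001
[ 0.5311 -0.0427  0.0712] 31 0.001
long_bar side 0.66 1448 [280.39571823 302.59185083] [280.53132175 301.42744847]
long_bar top 0.6 599 [151.77462437 172.25542571] [152.4866475  172.66947492]
long_bar ['side'] [ 0.4562  0.38   -1.2703] 64.5
long_bar ['top'] [0.457  0.3801 1.8673] 45.4375
long_bar ['side', 'top'] [ 0.4564  0.3801 -1.28  ] 110.4375
offcut side 0.6 670 [277.99552239 258.85522388] [277.54457347 258.94587542]
offcut top 0.91 327 [186.68807339 187.52599388] [185.98248802 187.02972243]
offcut top 0.41 528 [250.73106061 149.97537879] [185.98248802 187.02972243]
offcut ['side'] [0.4563 0.2351 1.0456] 47.4375
offcut ['top'] [ 0.4557  0.2332 -2.1063] 34.125
offcut ['side', 'top'] [ 0.456   0.2343 -2.1116] 88.5625
3.7
```

```bash
python3 - <<'E'
import cv2
a=cv2.imread("pics/side0.png")[150:330,190:330]; cv2.imwrite("pics/side0c.png",cv2.resize(a,None,fx=4,fy=3.3,interpolation=2)[:600] if 0 else cv2.resize(a,None,fx=3.3,fy=3.3,interpolation=cv2.INTER_CUBIC))
a=cv2.imread("pics/top0.png")[110:230,130:310]; cv2.imwrite("pics/top0c.png",cv2.resize(a,None,fx=4.4,fy=4.4,interpolation=cv2.INTER_CUBIC))
E
```

```text
(no output)
```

View pics/side0c.png

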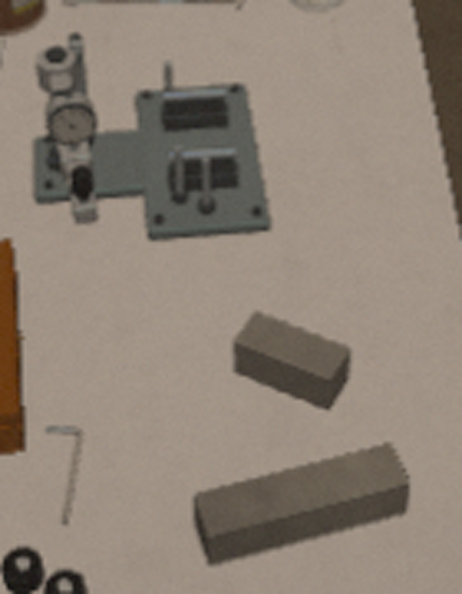

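View pics/top0c.png

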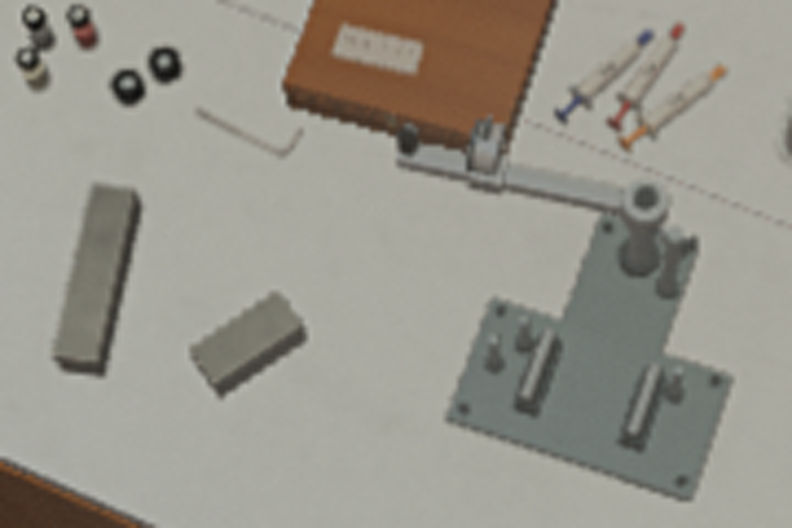

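```bash
cat >> h.py <<'E'
def Rdown(psi):
    y=np.array([np.cos(psi),np.sin(psi),0]);x=np.array([0,0,-1.]);return np.column_stack([x,y,np.cross(x,y)])
def yaw(R): return np.arctan2(R[1,1],R[0,1])
def plan(segs,start=None,rd=(1,2)):
    """segs: list of (pos,psi,nrows); pos of TCP in m. prints rows in tool frame (cm,rad), rounded w/o drift"""
    if start is None:
        s=ctrl.get_state(); p=np.array(s["position"]);R=Ro.from_rotvec(s["tool_rot"]).as_matrix()
    else: p,R=start
    psi0=yaw(R); a=p.copy(); out=[]
    for pos,psi,n in segs:
        a0=np.array(a);q0=psi0;d=(psi-q0)
        for i in range(1,n+1):
            f=i/n; tp=a0+(np.array(pos)-a0)*f; tR=Rdown(q0+d*f)
            t=np.round(R.T@(tp-p)*100,rd[0]); rv=np.round(Ro.from_matrix(R.T@tR).as_rotvec(),rd[1])
            out+=list(np.concatenate([t,rv])+0.0)
            p=p+R@t/100; R=R@Ro.from_rotvec(rv).as_matrix()
        a=np.array(pos);psi0=psi
    for k in range(0,len(out),72): print("CALL",[float(round(v,3)) for v in out[k:k+72]])
    print("end",np.round(p,4),yaw(R))
def st():
    s=ctrl.get_state();R=Ro.from_rotvec(s["tool_rot"]).as_matrix()
    print("t",round(s["time"],2),"p",np.round(s["position"],4),"psi",round(yaw(R),4),"x",np.round(R[:,0],3),"F",np.round(s["ft_force"],2),"T",np.round(s["torque"],2),"g",round(s["grip_width"],3),"q",np.round(s["joint_positions"],2))
E
python3 -c "
from h import *
st()"
```

```text
t 3.7 p [ 0.2697 -0.5914  0.2226] psi -1.1429 x [ 0. -0. -1.] F [-0.3  -0.18  0.43] T [-0.01 -0.   -0.02] g 0.998 q [ 1.16  0.32 -0.07  1.45  0.02  1.37 -0.06]
```

```bash
python3 -c "
from h import *
plan([((.52,0,.25),-1.2,14),((.4563,.380,.14),-1.275,10)])"
```

```text
CALL [-0.2, -3.1, -3.4, 0.0, 0.0, 0.0, -0.2, -3.1, -3.4, 0.01, 0.0, 0.0, -0.2, -3.1, -3.3, 0.0, 0.0, 0.0, -0.2, -3.2, -3.4, 0.01, 0.0, 0.0, -0.2, -3.1, -3.3, 0.0, 0.0, 0.0, -0.2, -3.2, -3.3, 0.0, 0.0, 0.0, -0.2, -3.2, -3.3, 0.01, 0.0, 0.0, -0.2, -3.2, -3.3, 0.0, 0.0, 0.0, -0.2, -3.2, -3.3, 0.01, 0.0, 0.0, -0.2, -3.2, -3.2, 0.0, 0.0, 0.0, -0.2, -3.3, -3.3, 0.0, 0.0, 0.0, -0.2, -3.2, -3.2, 0.01, 0.0, 0.0]
CALL [-0.1, -3.3, -3.3, 0.0, 0.0, 0.0, -0.2, -3.2, -3.2, 0.01, 0.0, 0.0, 1.1, -3.8, -0.8, 0.0, 0.0, 0.0, 1.1, -3.8, -0.7, 0.01, 0.0, 0.0, 1.1, -3.8, -0.8, 0.01, 0.0, 0.0, 1.1, -3.7, -0.7, 0.01, 0.0, 0.0, 1.1, -3.8, -0.6, 0.0, 0.0, 0.0, 1.1, -3.8, -0.7, 0.01, 0.0, 0.0, 1.1, -3.8, -0.6, 0.01, 0.0, 0.0, 1.1, -3.8, -0.6, 0.01, 0.0, 0.0, 1.1, -3.9, -0.5, 0.0, 0.0, 0.0, 1.1, -3.8, -0.6, 0.01, 0.0, 0.0]
end [0.4566 0.3804 0.1395] -1.2729191807623785
```

>>> step_arm:
  increments: [-0.2, -3.1, -3.4, 0, 0, 0, -0.2, -3.1, -3.4, 0.01, 0, 0, -0.2, -3.1, -3.3, 0, 0, 0, -0.2, -3.2, -3.4, 0.01, 0, 0, -0.2, -3.1, -3.3, 0, 0, 0, -0.2, -3.2, -3.3, 0, 0, 0, -0.2, -3.2, -3.3, 0.01, 0, 0, -0.2, -3.2, -3.3, 0, 0, 0, -0.2, -3.2, -3.3, 0.01, 0, 0, -0.2, -3.2, -3.2, 0, 0, 0, -0.2, -3.3, -3.3, 0, 0, 0, -0.2, -3.2, -3.2, 0.01, 0, 0]
  fingers: 100

```text
time: 5.2
position: [0.4843, -0.0831, 0.2469]
tool_rot: [2.015, 0.384, -2.014]
ft_force: [1.0, 0.7, 0.1]
grip_width: 1.001
```

>>> step_arm:
  increments: [-0.1, -3.3, -3.3, 0, 0, 0, -0.2, -3.2, -3.2, 0.01, 0, 0, 1.1, -3.8, -0.8, 0, 0, 0, 1.1, -3.8, -0.7, 0.01, 0, 0, 1.1, -3.8, -0.8, 0.01, 0, 0, 1.1, -3.7, -0.7, 0.01, 0, 0, 1.1, -3.8, -0.6, 0, 0, 0, 1.1, -3.8, -0.7, 0.01, 0, 0, 1.1, -3.8, -0.6, 0.01, 0, 0, 1.1, -3.8, -0.6, 0.01, 0, 0, 1.1, -3.9, -0.5, 0, 0, 0, 1.1, -3.8, -0.6, 0.01, 0, 0]

```text
time: 6.7
position: [0.4566, 0.3814, 0.1393]
tool_rot: [2.062, 0.308, -2.061]
ft_force: [1.2, -0.8, 0.5]
grip_width: 0.998
```

```bash
python3 -c "
from h import *
st()
plan([((.4563,.380,.03),-1.275,6),((.4563,.380,.014),-1.275,3)])
st()"
```

```text
t 6.7 p [0.4566 0.3814 0.1393] psi -1.2737 x [ 0. -0. -1.] F [ 1.2  -0.8   0.53] T [-0.03 -0.02  0.01] g 0.998 q [-0.04  0.38 -0.85  1.68  0.3   1.23 -2.24]
CALL [1.8, 0.0, 0.0, 0.0, 0.0, 0.0, 1.8, 0.0, 0.0, 0.0, 0.0, 0.0, 1.9, 0.1, 0.0, 0.0, 0.0, 0.0, 1.8, 0.0, 0.0, 0.0, 0.0, 0.0, 1.8, 0.0, 0.1, 0.0, 0.0, 0.0, 1.8, 0.0, 0.0, 0.0, 0.0, 0.0, 0.6, 0.0, 0.0, 0.0, 0.0, 0.0, 0.5, 0.0, 0.0, 0.0, 0.0, 0.0, 0.5, 0.0, 0.0, 0.0, 0.0, 0.0]
end [0.456  0.3802 0.0143] -1.2736874552766255
t 6.7 p [0.4566 0.3814 0.1393] psi -1.2737 x [ 0. -0. -1.] F [ 1.2  -0.8   0.53] T [-0.03 -0.02  0.01] g 0.998 q [-0.04  0.38 -0.85  1.68  0.3   1.23 -2.24]
```

>>> step_arm:
  increments: [1.8, 0, 0, 0, 0, 0, 1.8, 0, 0, 0, 0, 0, 1.9, 0.1, 0, 0, 0, 0, 1.8, 0, 0, 0, 0, 0, 1.8, 0, 0.1, 0, 0, 0, 1.8, 0, 0, 0, 0, 0, 0.6, 0, 0, 0, 0, 0, 0.5, 0, 0, 0, 0, 0, 0.5, 0, 0, 0, 0, 0]

```text
time: 7.82
position: [0.4563, 0.3795, 0.0148]
tool_rot: [2.062, 0.31, -2.06]
ft_force: [-0.2, -0.0, 0.1]
grip_width: 0.997
```

>>> step_arm:
  increments: [0, 0, 0, 0, 0, 0, 0, 0, 0, 0, 0, 0, 0, 0, 0, 0, 0, 0, 0, 0, 0, 0, 0, 0, 0, 0, 0, 0, 0, 0, 0, 0, 0, 0, 0, 0, 0, 0, 0, 0, 0, 0]
  fingers: 0
  force: 35

```text
time: 8.7
position: [0.456, 0.3789, 0.0145]
tool_rot: [2.061, 0.309, -2.061]
ft_force: [0.8, -0.1, 0.4]
grip_width: 0.454
```

```bash
python3 -c "
from h import *
st()
for n in P: cv2.imwrite(f'pics/{n}1.png',cv2.resize(ctrl.get_image(n)[150:350,100:360][:,:,::-1],None,fx=3,fy=3,interpolation=2))
"
```

```text
t 8.7 p [0.456  0.3789 0.0145] psi -1.2732 x [ 0. -0. -1.] F [ 0.84 -0.12  0.36] T [-0.23  0.04 -0.11] g 0.454 q [-0.1   0.51 -0.78  1.79  0.42  1.02 -2.32]
```

View pics/side1.png

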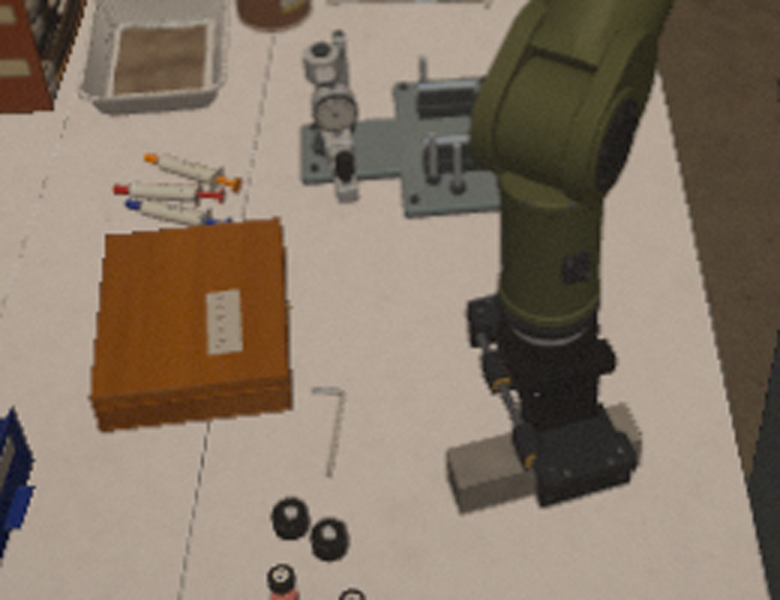

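```bash
python3 -c "
from h import *
plan([((.456,.379,.17),-1.273,8),((.445,.16,.17),-0.6,9),((.470,-.055,.17),.0712,9)])"
```

```text
CALL [-1.9, 0.0, 0.0, 0.0, 0.0, 0.0, -2.0, 0.0, 0.0, 0.0, 0.0, 0.0, -1.9, 0.0, 0.0, 0.0, 0.0, 0.0, -2.0, 0.0, 0.0, 0.0, 0.0, 0.0, -1.9, 0.0, 0.0, 0.0, 0.0, 0.0, -2.0, 0.0, 0.0, 0.0, 0.0, 0.0, -1.9, 0.0, 0.0, 0.0, 0.0, 0.0, -1.9, 0.0, 0.0, 0.0, 0.0, 0.0, 0.0, 2.3, 0.8, -0.07, 0.0, 0.0, 0.0, 2.2, 1.0, -0.08, 0.0, 0.0, 0.0, 2.1, 1.2, -0.07, 0.0, 0.0, 0.0, 2.1, 1.3, -0.08, 0.0, 0.0]
CALL [0.0, 1.9, 1.5, -0.07, 0.0, 0.0, 0.0, 1.9, 1.6, -0.08, 0.0, 0.0, 0.0, 1.7, 1.7, -0.07, 0.0, 0.0, 0.0, 1.6, 1.9, -0.08, 0.0, 0.0, 0.0, 1.4, 2.0, -0.07, 0.0, 0.0, 0.0, 1.6, 1.8, -0.08, 0.0, 0.0, 0.0, 1.4, 1.9, -0.07, 0.0, 0.0, 0.0, 1.3, 2.0, -0.08, 0.0, 0.0, 0.0, 1.1, 2.1, -0.07, 0.0, 0.0, 0.0, 1.0, 2.2, -0.08, 0.0, 0.0, 0.0, 0.8, 2.3, -0.07, 0.0, 0.0, 0.0, 0.6, 2.3, -0.08, 0.0, 0.0]
CALL [0.0, 0.5, 2.4, -0.07, 0.0, 0.0, 0.0, 0.3, 2.4, -0.07, 0.0, 0.0]
end [ 0.4702 -0.0552  0.1697] 0.06681905173593225
```

>>> step_arm:
  increments: [-1.0, 0, 0, 0, 0, 0, -2.0, 0, 0, 0, 0, 0, -2.0, 0, 0, 0, 0, 0, -2.0, 0, 0, 0, 0, 0, -2.0, 0, 0, 0, 0, 0, -2.0, 0, 0, 0, 0, 0, -2.0, 0, 0, 0, 0, 0, -1.5, 0, 0, 0, 0, 0, -1, 0, 0, 0, 0, 0, 0, 0, 0, 0, 0, 0]

```text
time: 10.05
position: [0.4562, 0.3794, 0.1702]
tool_rot: [2.062, 0.31, -2.06]
ft_force: [-0.2, -0.4, -6.0]
grip_width: 0.455
```

```bash
python3 -c "
from h import *
st()
plan([((.445,.16,.17),-0.6,9),((.470,-.055,.17),.0712,9)])"
```

```text
t 10.05 p [0.4562 0.3794 0.1702] psi -1.273 x [ 0.001  0.001 -1.   ] F [-0.23 -0.41 -5.97] T [ 0.01  0.01 -0.03] g 0.455 q [-0.03  0.35 -0.87  1.64  0.27  1.28 -2.22]
CALL [0.0, 2.3, 0.8, -0.07, 0.0, 0.0, 0.0, 2.2, 1.0, -0.08, 0.0, 0.0, 0.0, 2.2, 1.2, -0.07, 0.0, 0.0, 0.0, 2.0, 1.3, -0.08, 0.0, 0.0, 0.0, 2.0, 1.5, -0.07, 0.0, 0.0, 0.0, 1.8, 1.6, -0.08, 0.0, 0.0, 0.0, 1.7, 1.7, -0.07, 0.0, 0.0, 0.0, 1.6, 1.9, -0.08, 0.0, 0.0, 0.0, 1.4, 2.0, -0.07, 0.0, 0.0, 0.0, 1.6, 1.8, -0.08, 0.0, 0.0, 0.0, 1.4, 1.9, -0.07, 0.0, 0.0, 0.0, 1.3, 2.1, -0.08, 0.0, 0.0]
CALL [0.0, 1.1, 2.1, -0.07, 0.0, 0.0, 0.0, 1.0, 2.2, -0.08, 0.0, 0.0, 0.0, 0.8, 2.2, -0.07, 0.0, 0.0, 0.0, 0.7, 2.4, -0.08, 0.0, 0.0, 0.0, 0.4, 2.3, -0.07, 0.0, 0.0, 0.0, 0.3, 2.4, -0.07, 0.0, 0.0]
end [ 0.47   -0.0548  0.1699] 0.06699479640053216
```

>>> step_arm:
  increments: [0, 2.3, 0.8, -0.07, 0, 0, 0, 2.2, 1, -0.08, 0, 0, 0, 2.2, 1.2, -0.07, 0, 0, 0, 2, 1.3, -0.08, 0, 0, 0, 2, 1.5, -0.07, 0, 0, 0, 1.8, 1.6, -0.08, 0, 0, 0, 1.7, 1.7, -0.07, 0, 0, 0, 1.6, 1.9, -0.08, 0, 0, 0, 1.4, 2, -0.07, 0, 0, 0, 1.6, 1.8, -0.08, 0, 0, 0, 1.4, 1.9, -0.07, 0, 0, 0, 1.3, 2.1, -0.08, 0, 0]

```text
time: 11.55
position: [0.4521, 0.0871, 0.1689]
tool_rot: [1.475, 1.012, -1.477]
ft_force: [1.3, -0.6, -6.6]
grip_width: 0.458
```

>>> step_arm:
  increments: [0, 1.1, 2.1, -0.07, 0, 0, 0, 1, 2.2, -0.08, 0, 0, 0, 0.8, 2.2, -0.07, 0, 0, 0, 0.7, 2.4, -0.08, 0, 0, 0, 0.4, 2.3, -0.07, 0, 0, 0, 0.3, 2.4, -0.07, 0, 0, 0, 0, 0, 0, 0, 0, 0, 0, 0, 0, 0, 0]

```text
time: 12.55
position: [0.4693, -0.0542, 0.1689]
tool_rot: [1.16, 1.242, -1.16]
ft_force: [-0.7, -0.3, -7.0]
grip_width: 0.456
```

```bash
python3 - <<'E'
from h import *
st()
for n in P:
    im=ctrl.get_image(n); a=im[140:260,170:310] if n=="side" else im[130:260,200:340]
    cv2.imwrite(f'pics/{n}2.png',cv2.resize(a[:,:,::-1],None,fx=4,fy=4,interpolation=2))
    for o in("bar_mid","end_pin","side_pin_1","roller_near_end_pin","roller_other","seat","stand"):
        print(n,o,[(np.round(w(n,d["xyz"]),4).tolist(),round(d["score"],2)) for d in ctrl.spot_point(n,o)[:2]])
E
```

```text
t 12.55 p [ 0.4693 -0.0542  0.1689] psi 0.0671 x [-0.001  0.001 -1.   ] F [-0.73 -0.33 -7.  ] T [ 0.03 -0.16 -0.06] g 0.456 q [ 0.69  0.   -0.63  1.93  0.    1.21  0.13]
side bar_mid [([0.4708, -0.056, 0.173], 0.77)]
side end_pin [([0.526, 0.0447, 0.0754], 0.96)]
side side_pin_1 [([0.5494, 0.0244, 0.0782], 0.98), ([0.5621, -0.1072, 0.0776], 0.98)]
side roller_near_end_pin [([0.5296, 0.0053, 0.0542], 0.75)]
side roller_other [([0.5365, -0.0887, 0.0511], 0.66)]
side seat [([0.53, -0.0432, 0.0767], 0.63), ([0.6261, 0.1586, 0.1556], 0.21)]
side stand [([0.5354, -0.0437, -0.0042], 0.59)]
top bar_mid [([0.4718, -0.057, 0.173], 0.78), ([0.6327, 0.0932, 0.1011], 0.62)]
top end_pin [([0.4671, -0.0543, 0.152], 0.72)]
top side_pin_1 [([0.6488, 0.3338, -0.0033], 0.24)]
top roller_near_end_pin []
top roller_other [([0.5335, -0.0921, 0.0569], 0.7)]
top seat [([0.5313, -0.044, 0.0735], 0.84), ([0.3891, -0.3291, -0.0039], 0.62)]
top stand [([0.5285, -0.0417, -0.0011], 0.61)]
```

View pics/side2.png

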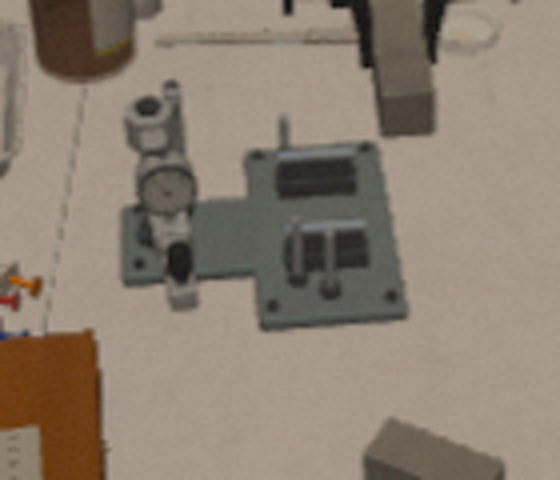

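View pics/top2.png

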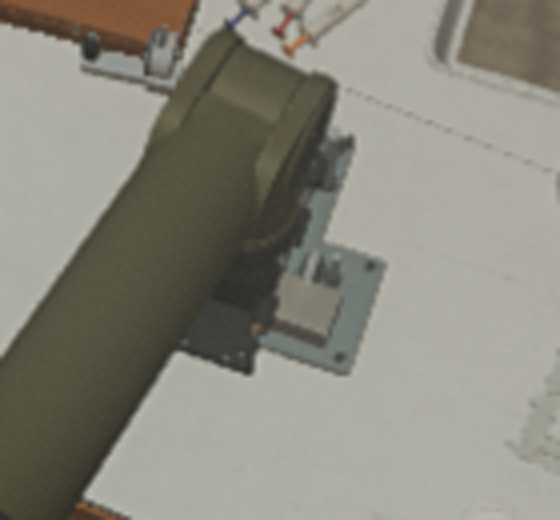

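```bash
python3 -c "
from h import *
plan([((.525,-.0507,.13),.071,5),((.525,-.0507,.10),.071,2)],rd=(1,3))"
```

```text
CALL [0.8, 1.1, 0.0, -0.001, 0.0, 0.0, 0.8, 1.1, 0.0, -0.001, 0.0, 0.0, 0.8, 1.1, 0.0, 0.0, 0.0, 0.0, 0.8, 1.1, -0.1, -0.001, 0.0, 0.0, 0.8, 1.1, 0.0, -0.001, 0.0, 0.0, 1.5, 0.0, 0.0, 0.0, 0.0, 0.0, 1.5, 0.0, 0.0, 0.0, 0.0, 0.0]
end [ 0.5245 -0.0504  0.0995] 0.0709994705355323
```

>>> step_arm:
  increments: [0.8, 1.1, 0, -0.002, 0, 0, 0.8, 1.1, 0, -0.002, 0, 0, 0.8, 1.1, 0, 0, 0, 0, 0.8, 1.1, -0.1, 0, 0, 0, 0.8, 1.1, 0, 0, 0, 0, 1.5, 0, 0, 0, 0, 0, 1.4, 0, 0, 0, 0, 0, 0, 0, 0, 0, 0, 0, 0, 0, 0, 0, 0, 0]

```text
time: 14.48
position: [0.5246, -0.0504, 0.1008]
tool_rot: [1.157, 1.241, -1.157]
ft_force: [0.6, -0.8, -7.0]
grip_width: 0.457
```

```bash
python3 - <<'E'
from h import *
st()
for n in P:
    im=ctrl.get_image(n); a=im[140:260,170:310] if n=="side" else im[130:260,200:340]
    cv2.imwrite(f'pics/{n}3.png',cv2.resize(a[:,:,::-1],None,fx=4,fy=4,interpolation=2))
    for o in("bar_mid",):
        print(n,o,[(np.round(w(n,d["xyz"]),4).tolist(),round(d["score"],2)) for d in ctrl.spot_point(n,o)[:2]])
E
```

```text
t 14.47 p [ 0.5246 -0.0504  0.1008] psi 0.0709 x [ 0. -0. -1.] F [ 0.65 -0.78 -7.01] T [-0.04 -0.14  0.  ] g 0.457 q [ 0.63  0.21 -0.64  1.88  0.14  1.09  0.  ]
side bar_mid [([0.5248, -0.0513, 0.1036], 0.88), ([0.6649, -0.0318, 0.096], 0.62)]
top bar_mid [([0.5258, -0.0509, 0.105], 0.58)]
```

View pics/side3.png

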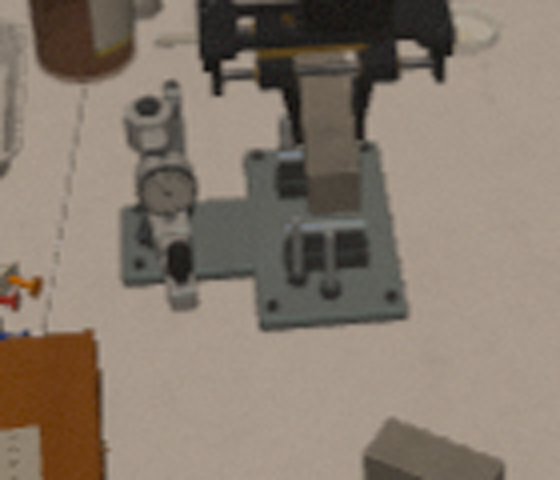

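>>> step_arm:
  increments: [0.7, 0, 0, 0, 0, 0, 0.7, 0, 0, 0, 0, 0, 0.7, 0, 0, 0, 0, 0, 0.3, 0, 0, 0, 0, 0, 0.2, 0, 0, 0, 0, 0, 0.2, 0, 0, 0, 0, 0, 0.1, 0, 0, 0, 0, 0, 0, 0, 0, 0, 0, 0]

```text
time: 15.68
position: [0.5246, -0.0503, 0.0716]
tool_rot: [1.157, 1.242, -1.157]
ft_force: [-0.4, -0.2, -6.6]
grip_width: 0.457
```

>>> step_arm:
  increments: [0.1, 0, 0, 0, 0, 0, 0.1, 0, 0, 0, 0, 0, 0, 0, 0, 0, 0, 0]

```text
time: 16.05
position: [0.5246, -0.0503, 0.0696]
tool_rot: [1.157, 1.242, -1.157]
ft_force: [0.5, -0.1, -6.6]
grip_width: 0.46
```

>>> step_arm:
  increments: [0.05, 0, 0, 0, 0, 0, 0.05, 0, 0, 0, 0, 0, 0, 0, 0, 0, 0, 0]

```text
time: 16.42
position: [0.5249, -0.0503, 0.0694]
tool_rot: [1.157, 1.241, -1.157]
ft_force: [-3.8, -0.3, 4.5]
grip_width: 0.458
```

>>> step_arm:
  increments: [-0.05, 0, 0, 0, 0, 0, 0, 0, 0, 0, 0, 0]

```text
time: 16.68
position: [0.5249, -0.0503, 0.0694]
tool_rot: [1.157, 1.241, -1.156]
ft_force: [-2.6, -0.5, 3.5]
grip_width: 0.459
```

```bash
python3 - <<'E'
from h import *
st()
E
```

```text
t 16.68 p [ 0.5249 -0.0503  0.0694] psi 0.0711 x [ 0.001 -0.    -1.   ] F [-2.63 -0.54  3.51] T [-0.    0.59 -0.01] g 0.459 q [ 0.62  0.25 -0.63  1.91  0.17  1.03 -0.02]
```

>>> step_arm:
  increments: [0, 0, 0, 0, 0, 0, 0, 0, 0, 0, 0, 0, 0, 0, 0, 0, 0, 0, 0, 0, 0, 0, 0, 0]
  fingers: 58

```text
time: 17.18
position: [0.5247, -0.0503, 0.069]
tool_rot: [1.157, 1.242, -1.157]
ft_force: [-0.0, -0.3, 0.2]
grip_width: 0.575
```

```bash
python3 - <<'E'
from h import *
st()
im=ctrl.get_image("side");cv2.imwrite('pics/side4.png',cv2.resize(im[140:260,170:310][:,:,::-1],None,fx=5,fy=5,interpolation=2))
for n in P:
    if n=="top": ctrl.get_image(n)
    print(n,[(np.round(w(n,d["xyz"]),4).tolist(),round(d["score"],2)) for d in ctrl.spot_point(n,"bar_mid")[:2]])
E
```

```text
t 17.18 p [ 0.5247 -0.0503  0.069 ] psi 0.071 x [ 0.  0. -1.] F [-0.02 -0.27  0.18] T [-0.01 -0.16 -0.01] g 0.575 q [ 0.62  0.25 -0.63  1.91  0.17  1.03 -0.02]
side [([0.5271, -0.0512, 0.0711], 0.93)]
top [([0.5226, -0.0513, 0.0713], 0.78)]
```

View pics/side4.png

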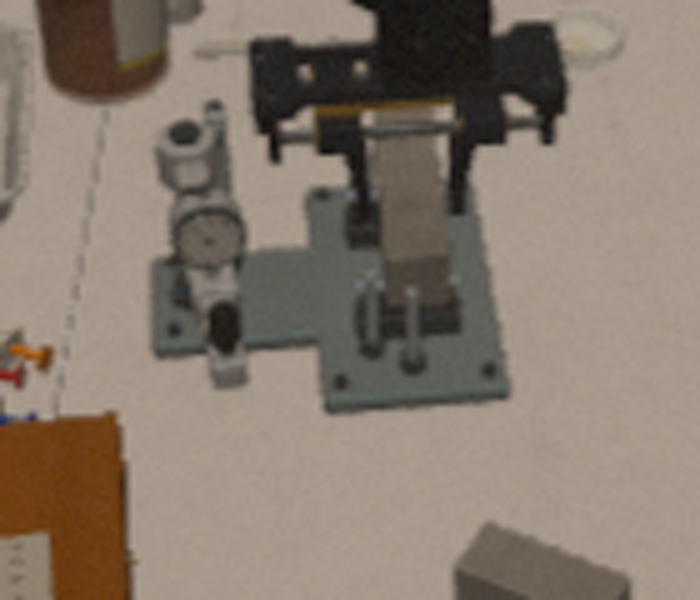

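>>> step_arm:
  increments: [0, 0.2, 0, 0, 0, 0, 0, 0.2, 0, 0, 0, 0, 0, 0.2, 0, 0, 0, 0, 0, 0.1, 0, 0, 0, 0, 0, 0.1, 0, 0, 0, 0]

```text
time: 18.0
position: [0.532, -0.05, 0.0689]
tool_rot: [1.156, 1.243, -1.158]
ft_force: [-2.7, 0.3, 1.9]
grip_width: 0.581
```

>>> step_arm:
  increments: [0, 0.1, 0, 0, 0, 0, 0, 0.05, 0, 0, 0, 0]

```text
time: 18.25
position: [0.5339, -0.0497, 0.0689]
tool_rot: [1.157, 1.242, -1.157]
ft_force: [-2.7, -0.6, 0.9]
grip_width: 0.579
```

>>> step_arm:
  increments: [0, 0.05, 0, 0, 0, 0, 0, 0.05, 0, 0, 0, 0]

```text
time: 18.5
position: [0.535, -0.0495, 0.0689]
tool_rot: [1.157, 1.242, -1.157]
ft_force: [-3.1, -0.3, -0.6]
grip_width: 0.581
```

>>> step_arm:
  increments: [0, 0.1, 0, 0, 0, 0, 0, 0, 0, 0, 0, 0]

```text
time: 18.75
position: [0.5362, -0.0494, 0.0689]
tool_rot: [1.157, 1.242, -1.156]
ft_force: [-1.5, -0.3, -0.1]
grip_width: 0.579
```

>>> step_arm:
  increments: [0, 0.1, 0, 0, 0, 0, 0, 0, 0, 0, 0, 0]

```text
time: 19.0
position: [0.537, -0.0495, 0.069]
tool_rot: [1.157, 1.242, -1.157]
ft_force: [-2.4, -0.6, -1.0]
grip_width: 0.583
```

>>> step_arm:
  increments: [0, 0.1, 0, 0, 0, 0, 0, 0, 0, 0, 0, 0]

```text
time: 19.25
position: [0.5374, -0.0496, 0.0689]
tool_rot: [1.156, 1.243, -1.158]
ft_force: [-3.7, -0.9, 1.5]
grip_width: 0.581
```

```bash
python3 - <<'E'
from h import *
st()
E
```

```text
t 19.25 p [ 0.5374 -0.0496  0.0689] psi 0.071 x [-0.001 -0.    -1.   ] F [-3.74 -0.9   1.54] T [-0.11  0.89 -0.02] g 0.581 q [ 0.6   0.28 -0.63  1.88  0.19  1.04 -0.04]
```

>>> step_arm:
  increments: [0, 0.1, 0, 0, 0, 0, 0, 0, 0, 0, 0, 0]

```text
time: 19.5
position: [0.5374, -0.0496, 0.0688]
tool_rot: [1.155, 1.244, -1.16]
ft_force: [-7.0, -1.2, 3.2]
grip_width: 0.584
```

>>> step_arm:
  increments: [0, 0.1, 0, 0, 0, 0, 0, 0, 0, 0, 0, 0]

```text
time: 19.75
position: [0.5375, -0.0495, 0.0687]
tool_rot: [1.154, 1.246, -1.161]
ft_force: [-9.7, -1.3, 5.3]
grip_width: 0.582
```

```bash
python3 - <<'E'
from h import *
st()
E
```

```text
t 19.75 p [ 0.5375 -0.0495  0.0687] psi 0.0709 x [-0.006 -0.001 -1.   ] F [-9.71 -1.26  5.25] T [-0.23  2.08  0.03] g 0.582 q [ 0.6   0.28 -0.63  1.88  0.19  1.05 -0.04]
```

>>> step_arm:
  increments: [0, -0.3, 0, 0, 0, 0, 0, -0.4, 0, 0, 0, 0, -1.5, 0, 0, 0, 0, 0, -3, 0, 0, 0, 0, 0, 0, 0, 1, 0, 0, 0]

```text
time: 20.38
position: [0.5368, -0.0589, 0.1178]
tool_rot: [1.158, 1.236, -1.151]
ft_force: [0.3, 0.0, 0.5]
grip_width: 0.581
```

```bash
python3 - <<'E'
from h import *
st()
plan([((.5396,-.1607,.112),.071,5),((.5396,-.1607,.068),.071,3)])
for n in P:
    im=ctrl.get_image(n)
    print(n,[(np.round(w(n,d["xyz"]),4).tolist(),round(d["score"],2)) for d in ctrl.spot_point(n,"bar_mid")[:2]])
E
```

```text
t 20.38 p [ 0.5368 -0.0589  0.1178] psi 0.0727 x [ 0.007 -0.001 -1.   ] F [0.29 0.02 0.48] T [-0.01 -0.1   0.01] g 0.581 q [ 0.64  0.21 -0.64  1.84  0.14  1.12  0.02]
CALL [0.1, -0.1, 2.0, 0.0, 0.0, -0.01, 0.1, -0.1, 2.1, 0.0, 0.0, 0.0, 0.2, -0.1, 2.0, 0.0, 0.0, 0.0, 0.1, -0.1, 2.0, 0.0, 0.0, 0.0, 0.1, -0.1, 2.1, 0.0, 0.0, 0.0, 1.5, 0.0, 0.0, 0.0, 0.0, 0.0, 1.4, 0.0, 0.0, 0.0, 0.0, 0.0, 1.5, 0.0, 0.0, 0.0, 0.0, 0.0]
end [ 0.5391 -0.1611  0.068 ] 0.0727279515392958
side [([0.5378, -0.0507, 0.0698], 0.92)]
top [([0.5348, -0.0496, 0.0745], 0.5)]
```

>>> step_arm:
  increments: [0.1, -0.1, 2.0, 0, 0, 0, 0.1, -0.1, 2.1, 0, 0, 0, 0.1, -0.1, 2.0, 0, 0, 0, 0.1, -0.1, 2.0, 0, 0, 0, 0.1, 0, 2.1, 0, 0, 0, 1.5, 0, 0, 0, 0, 0, 1.5, 0, 0, 0, 0, 0, 1.5, 0, 0, 0, 0, 0, 0, 0, 0, 0, 0, 0]
  fingers: 0

```text
time: 21.7
position: [0.5357, -0.1604, 0.0621]
tool_rot: [1.155, 1.246, -1.157]
ft_force: [0.6, -0.6, 0.8]
grip_width: 0.004
```

```bash
python3 - <<'E'
from h import *
st()
im=ctrl.get_image("side");cv2.imwrite('pics/side5.png',cv2.resize(im[140:260,170:310][:,:,::-1],None,fx=5,fy=5,interpolation=2))
im=ctrl.get_image("top");cv2.imwrite('pics/top5.png',cv2.resize(im[130:260,200:340][:,:,::-1],None,fx=4,fy=4,interpolation=2))
E
```

```text
t 21.7 p [ 0.5357 -0.1604  0.0621] psi 0.0726 x [-0.003  0.002 -1.   ] F [ 0.59 -0.58  0.78] T [ 0.03 -0.09 -0.03] g 0.004 q [ 0.73  0.32 -0.56  1.84  0.19  1.04  0.17]
```

View pics/side5.png

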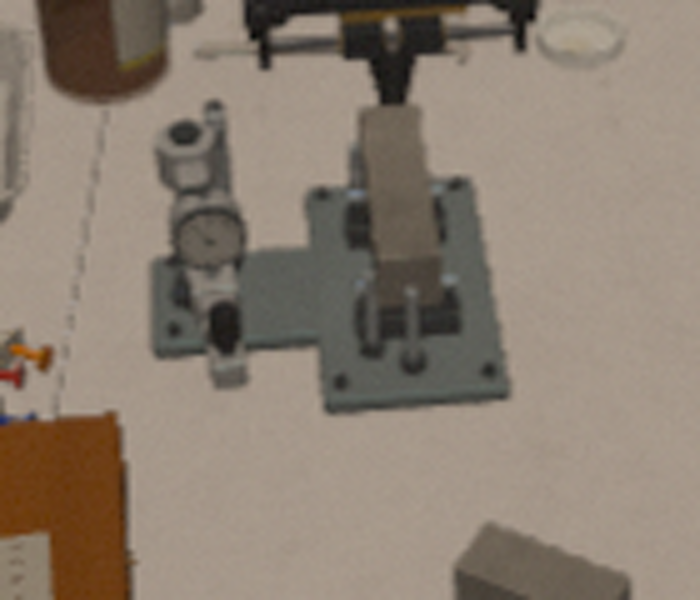

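View pics/top5.png

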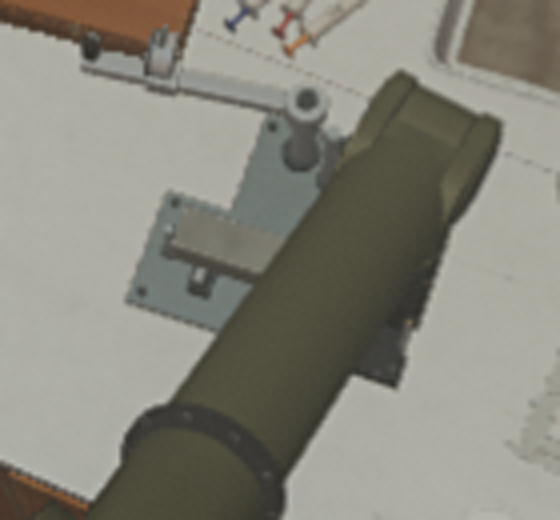

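>>> step_arm:
  increments: [0, 0.1, -0.6, 0, 0, 0, 0, 0.1, -0.6, 0, 0, 0, 0, 0, -0.3, 0, 0, 0, 0, 0, -0.2, 0, 0, 0, 0, 0, -0.2, 0, 0, 0, 0, 0, 0, 0, 0, 0]

```text
time: 22.55
position: [0.5376, -0.1425, 0.064]
tool_rot: [1.157, 1.242, -1.157]
ft_force: [0.3, 0.6, 1.4]
grip_width: 0.003
```

>>> step_arm:
  increments: [0, 0, -0.2, 0, 0, 0, 0, 0, -0.1, 0, 0, 0, 0, 0, 0, 0, 0, 0]

```text
time: 22.92
position: [0.5374, -0.1404, 0.064]
tool_rot: [1.156, 1.241, -1.157]
ft_force: [-0.7, -2.4, -1.0]
grip_width: 0.005
```

>>> step_arm:
  increments: [0, 0, -0.1, 0, 0, 0, 0, 0, -0.1, 0, 0, 0, 0, 0, 0, 0, 0, 0]

```text
time: 23.3
position: [0.5372, -0.1376, 0.064]
tool_rot: [1.156, 1.242, -1.157]
ft_force: [0.1, -2.4, -1.2]
grip_width: 0.007
```

>>> step_arm:
  increments: [0, 0, -0.1, 0, 0, 0, 0, 0, -0.1, 0, 0, 0, 0, 0, -0.1, 0, 0, 0, 0, 0, 0, 0, 0, 0]

```text
time: 23.8
position: [0.537, -0.1352, 0.0641]
tool_rot: [1.156, 1.241, -1.157]
ft_force: [-1.7, -4.0, 0.3]
grip_width: 0.007
```

>>> step_arm:
  increments: [0, 0, -0.1, 0, 0, 0, 0, 0, -0.1, 0, 0, 0, 0, 0, 0, 0, 0, 0]

```text
time: 24.18
position: [0.5369, -0.135, 0.0641]
tool_rot: [1.156, 1.239, -1.159]
ft_force: [-0.7, -8.8, -0.3]
grip_width: 0.01
```

>>> step_arm:
  increments: [0, 0, -0.1, 0, 0, 0, 0, 0, 0, 0, 0, 0]

```text
time: 24.42
position: [0.5369, -0.135, 0.0642]
tool_rot: [1.155, 1.238, -1.16]
ft_force: [0.9, -9.8, -1.2]
grip_width: 0.006
```

>>> step_arm:
  increments: [0, 0, 0.5, 0, 0, 0, 0, 0, 1.5, 0, 0, 0, -2, 0, 1, 0, 0, 0, -3, 0, 0, 0, 0, 0, -3, 0, 0, 0, 0, 0]

```text
time: 25.05
position: [0.539, -0.1614, 0.1447]
tool_rot: [1.158, 1.243, -1.156]
ft_force: [-0.0, -0.2, 0.1]
grip_width: 0.007
```

```bash
python3 - <<'E'
from h import *
st()
for n in P:
    im=ctrl.get_image(n)
    a=im[140:260,170:310] if n=="side" else im[130:260,200:340]
    cv2.imwrite(f'pics/{n}6.png',cv2.resize(a[:,:,::-1],None,fx=5,fy=4.6,interpolation=2))
    print(n,[(np.round(w(n,d["xyz"]),4).tolist(),round(d["score"],2)) for d in ctrl.spot_point(n,"bar_mid")[:2]],[(np.round(w(n,d["xyz"]),4).tolist(),round(d["score"],2)) for d in ctrl.spot_point(n,"free_end_knob")[:2]])
E
```

```text
t 25.05 p [ 0.539  -0.1614  0.1447] psi 0.0711 x [-0.     0.001 -1.   ] F [-0.01 -0.16  0.1 ] T [-0.04 -0.09  0.04] g 0.007 q [ 0.75  0.24 -0.58  1.75  0.14  1.19  0.21]
side [([0.5338, -0.0433, 0.0722], 0.94)] [([0.6237, 0.1554, 0.154], 0.65)]
top [([0.535, -0.0488, 0.0745], 0.69)] [([0.6271, 0.1585, 0.1495], 0.86)]
```

View pics/side6.png

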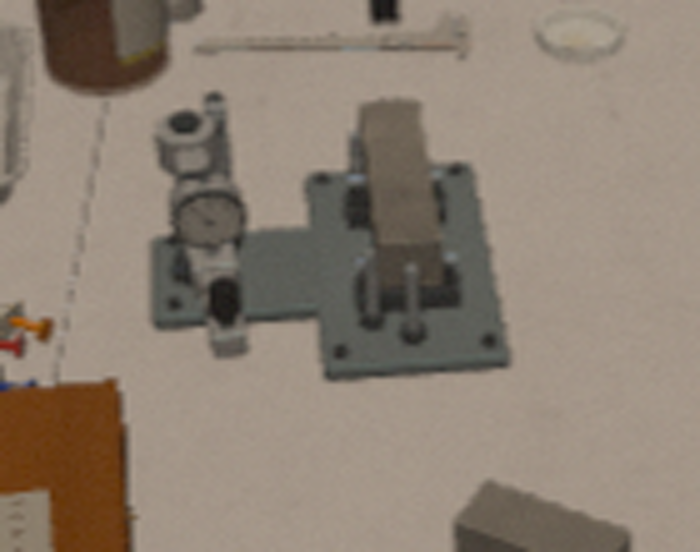

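View pics/top6.png

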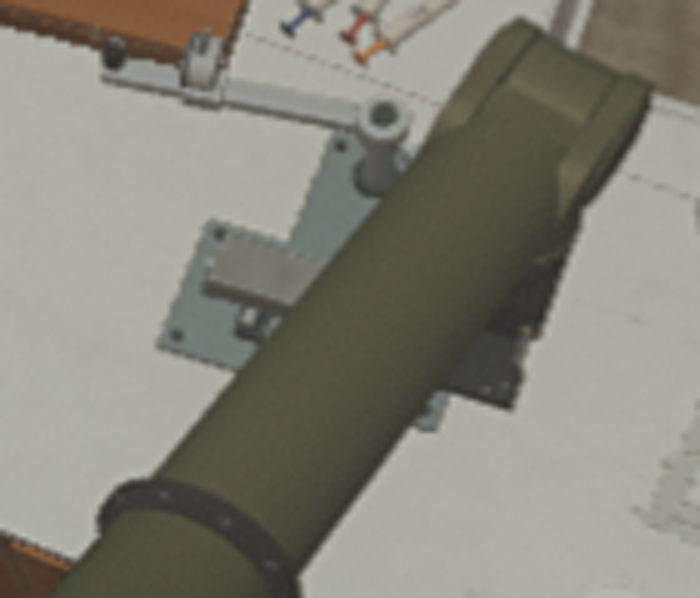

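```bash
python3 - <<'E'
from h import *
tr=lambda p,q:np.column_stack([p[0]+np.cos(p[2])*q[:,0]-np.sin(p[2])*q[:,1],p[1]+np.sin(p[2])*q[:,0]+np.cos(p[2])*q[:,1],q[:,2]])
im=ctrl.get_image("side")[:,:,::-1]
x0,y0,k=235,160,9
b=cv2.resize(im[y0:y0+62,x0:x0+50],None,fx=k,fy=k,interpolation=cv2.INTER_CUBIC); b0=b.copy()
def line(a,c,pose,col):
    pp=proj("side",tr(pose,np.array([a,c],float)))
    pp=((pp-[x0,y0]+.5)*k).round().astype(int); cv2.line(b,tuple(map(int,pp[0])),tuple(map(int,pp[1])),col,1)
pose=(.5325,-.0428,.0712)
for s,col in((-.02,(0,0,255)),(.02,(0,0,255))):
    line((s,-.08,.095),(s,.08,.095),pose,col); line((s,.08,.095),(s,.08,.055),pose,col)
for z in(.055,.095): line((-.02,.08,z),(.02,.08,z),pose,(0,0,255))
line((-.02,-.08,.095),(.02,-.08,.095),pose,(0,0,255))
for px,py in((24,66),(0,84),(24,-66)):
    for d in(-4,4): line(((px+d)/1000,py/1000,.014),((px+d)/1000,py/1000,.077),pose,(255,0,0))
for a,c in (((-58,-108),(-58,108)),((-58,108),(58,108)),((58,108),(58,45))): line((a[0]/1000,a[1]/1000,.014),(c[0]/1000,c[1]/1000,.014),pose,(0,255,0))
cv2.imwrite("pics/ov6.png",np.hstack([b,b0])[:600,:800] if 0 else cv2.resize(np.hstack([b,b0]),(800,496)))
E
```

```text
(no output)
```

View pics/ov6.png

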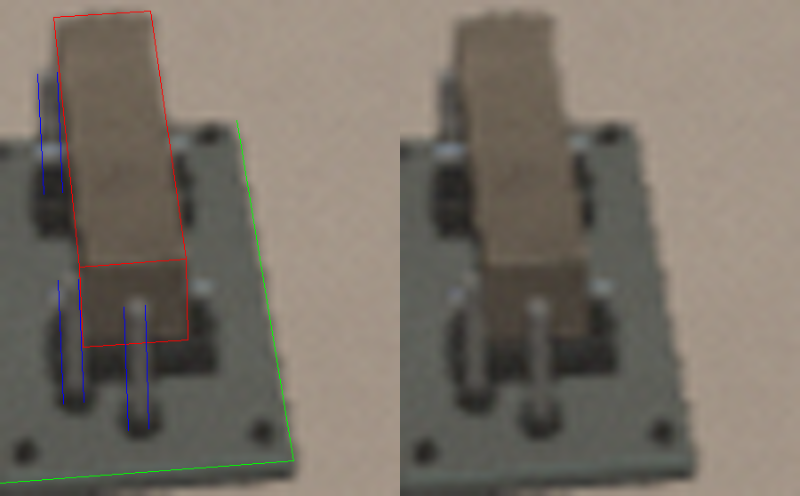

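```bash
python3 -c "
from h import *
plan([((.475,-.0465,.145),.071,5),((.475,-.0465,.066),.071,4)])"
```

```text
CALL [0.0, -1.1, -2.4, 0.0, 0.0, 0.0, -0.1, -1.1, -2.4, 0.0, 0.0, 0.0, 0.0, -1.1, -2.3, 0.0, 0.0, 0.0, -0.1, -1.1, -2.4, 0.0, 0.0, 0.0, 0.0, -1.1, -2.4, 0.0, 0.0, 0.0, 2.0, 0.0, 0.0, 0.0, 0.0, 0.0, 2.0, 0.0, 0.0, 0.0, 0.0, 0.0, 1.9, 0.0, 0.0, 0.0, 0.0, 0.0, 2.0, 0.0, 0.0, 0.0, 0.0, 0.0]
end [ 0.4747 -0.0464  0.066 ] 0.07114658718093765
```

>>> step_arm:
  increments: [0, -1.1, -2.4, 0, 0, 0, 0, -1.1, -2.4, 0, 0, 0, 0, -1.1, -2.4, 0, 0, 0, 0, -1.1, -2.4, 0, 0, 0, 0, -1.1, -2.4, 0, 0, 0, 2, 0, 0, 0, 0, 0, 2, 0, 0, 0, 0, 0, 2, 0, 0, 0, 0, 0, 1.8, 0, 0, 0, 0, 0]

```text
time: 26.52
position: [0.4751, -0.0454, 0.0649]
tool_rot: [1.156, 1.243, -1.157]
ft_force: [0.7, -0.6, -0.0]
grip_width: 0.003
```

>>> step_arm:
  increments: [0, 0.5, 0, 0, 0, 0, 0, 0.5, 0, 0, 0, 0, 0, 0.3, 0, 0, 0, 0, 0, 0.1, 0, 0, 0, 0, 0, 0.1, 0, 0, 0, 0, 0, 0.1, 0, 0, 0, 0, 0, 0.1, 0, 0, 0, 0]

```text
time: 27.4
position: [0.4926, -0.0446, 0.0661]
tool_rot: [1.157, 1.242, -1.157]
ft_force: [0.3, -0.1, -0.6]
grip_width: 0.008
```

>>> step_arm:
  increments: [0, 0.1, 0, 0, 0, 0, 0, 0.1, 0, 0, 0, 0, 0, 0, 0, 0, 0, 0]

```text
time: 27.78
position: [0.4946, -0.0444, 0.066]
tool_rot: [1.157, 1.242, -1.157]
ft_force: [-0.6, 0.4, 0.5]
grip_width: 0.001
```

>>> step_arm:
  increments: [0, 0.1, 0, 0, 0, 0, 0, 0.1, 0, 0, 0, 0, 0, 0.1, 0, 0, 0, 0, 0, 0, 0, 0, 0, 0]

```text
time: 28.28
position: [0.4976, -0.0442, 0.066]
tool_rot: [1.157, 1.242, -1.157]
ft_force: [-0.2, 0.1, -0.1]
grip_width: 0.002
```

>>> step_arm:
  increments: [0, 0.1, 0, 0, 0, 0, 0, 0.1, 0, 0, 0, 0, 0, 0, 0, 0, 0, 0]

```text
time: 28.65
position: [0.4997, -0.0441, 0.0661]
tool_rot: [1.157, 1.242, -1.157]
ft_force: [0.1, -1.0, 0.3]
grip_width: 0.007
```

>>> step_arm:
  increments: [0, 0.1, 0, 0, 0, 0, 0, 0.1, 0, 0, 0, 0, 0, 0.1, 0, 0, 0, 0, 0, 0, 0, 0, 0, 0]

```text
time: 29.15
position: [0.5007, -0.044, 0.0659]
tool_rot: [1.154, 1.245, -1.16]
ft_force: [-6.4, -0.1, 5.4]
grip_width: 0.003
```

>>> step_arm:
  increments: [0, 0.1, 0, 0, 0, 0, 0, 0.1, 0, 0, 0, 0, 0, 0, 0, 0, 0, 0]

```text
time: 29.52
position: [0.5007, -0.044, 0.0658]
tool_rot: [1.152, 1.248, -1.164]
ft_force: [-11.3, -0.3, 11.5]
grip_width: 0.005
```

>>> step_arm:
  increments: [0, -0.4, 0, 0, 0, 0, 0, -1, 0, 0, 0, 0, -2, -0.5, 0, 0, 0, 0, -4, 0, 0, 0, 0, 0, -5, 0, 0, 0, 0, 0, -5, 0, 0, 0, 0, 0, -2.5, 0, 0, 0, 0, 0, 0, 0, 0, 0, 0, 0]

```text
time: 30.52
position: [0.4868, -0.0451, 0.253]
tool_rot: [1.158, 1.237, -1.154]
ft_force: [0.4, -0.3, -0.8]
grip_width: 0.005
```

```bash
cat >>h.py <<'E'
def back(cam,u,v,z):
    p=P[cam];f=192/np.tan(np.radians(p["vertical_fov"])/2)
    K=np.array([[f,0,p["cx"]],[0,f,p["cy"]],[0,0,1]])
    s=cv2.undistortPoints(np.array([[[u,v]]],float),K,np.array([p["k1"],0,0,0]))[0,0]
    d=p["R"].T@np.array([s[0],s[1],1]); c=-p["R"].T@p["t"]; return c+d*(z-c[2])/d[2]
E
python3 - <<'E'
from h import *
st()
for z in (0,.03,.05): print(z,[np.round(back("side",*q,z)[:2],3) for q in((197,284),(196,268),(195,226),(134,228))])
im=ctrl.get_image("top")
cv2.imwrite('pics/top7.png',cv2.resize(im[80:230,160:330][:,:,::-1],None,fx=4,fy=4,interpolation=2))
im=ctrl.get_image("side")
cv2.imwrite('pics/side7.png',cv2.resize(im[140:300,125:300][:,:,::-1],None,fx=3.7,fy=3.7,interpolation=2))
for n in P:
  for o in("bar_mid","free_end_knob","pivot"):
    print(n,o,[(np.round(w(n,d["xyz"]),4).tolist(),round(d["score"],2)) for d in ctrl.spot_point(n,o)[:2]])
E
```

```text
t 30.52 p [ 0.4868 -0.0451  0.253 ] psi 0.071 x [ 0.005 -0.002 -1.   ] F [ 0.41 -0.33 -0.8 ] T [ 0.04 -0.1   0.05] g 0.005 q [ 0.71 -0.02 -0.66  1.77 -0.01  1.38  0.13]
0 [array([0.675, 0.301]), array([0.683, 0.245]), array([0.701, 0.078]), array([0.888, 0.081])]
0.03 [array([0.67 , 0.325]), array([0.678, 0.271]), array([0.695, 0.109]), array([0.876, 0.112])]
0.05 [array([0.667, 0.34 ]), array([0.674, 0.288]), array([0.691, 0.13 ]), array([0.869, 0.133])]
side bar_mid [([0.5338, -0.0459, 0.0745], 0.59)]
side free_end_knob [([0.6239, 0.1582, 0.1561], 0.79)]
side pivot [([0.661, -0.0313, 0.1492], 0.71), ([0.6492, 0.3327, 0.0028], 0.66)]
top bar_mid [([0.5298, -0.0435, 0.0728], 0.5), ([0.5322, -0.0456, 0.0522], 0.29)]
top free_end_knob [([0.6314, 0.1595, 0.1518], 0.4)]
top pivot [([0.661, -0.0348, 0.154], 0.71)]
```

View pics/top7.png

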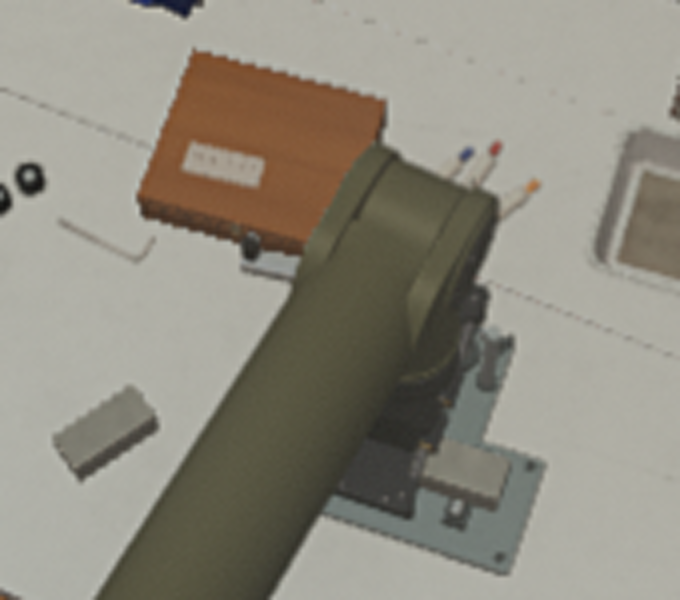

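View pics/side7.png

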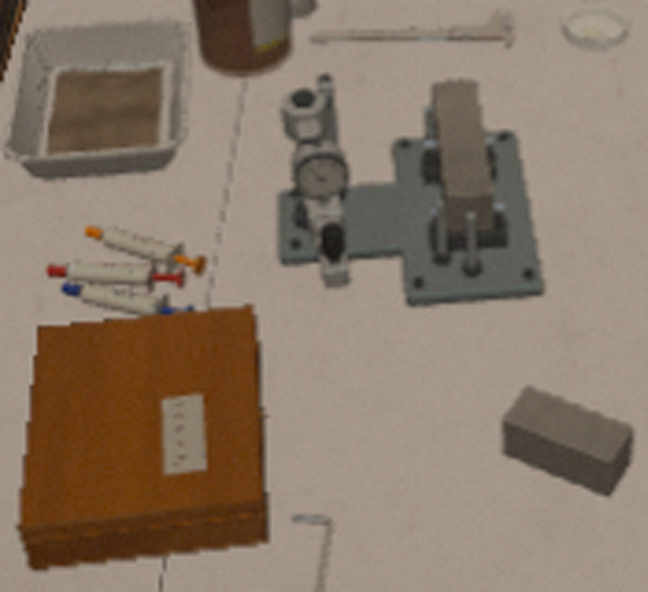

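```bash
python3 -c "
from h import *
plan([((.662,.1645,.25),.182,7),((.662,.1645,.15),.182,4)])"
```

```text
CALL [0.0, 2.7, -2.8, -0.02, 0.0, 0.0, 0.0, 2.8, -2.8, -0.01, 0.0, 0.0, 0.0, 2.8, -2.7, -0.02, 0.0, 0.0, 0.0, 2.9, -2.6, -0.01, 0.0, 0.0, 0.0, 2.9, -2.7, -0.02, 0.0, 0.0, 0.0, 2.9, -2.6, -0.02, 0.0, 0.0, 0.0, 3.0, -2.5, -0.01, 0.0, 0.0, 2.5, 0.0, 0.0, 0.0, 0.0, 0.0, 2.5, 0.1, 0.0, 0.0, 0.0, 0.0, 2.5, 0.0, 0.0, 0.0, 0.0, 0.0, 2.5, 0.0, 0.0, 0.0, 0.0, 0.0]
end [0.6623 0.1649 0.15  ] 0.18107170237634454
```

>>> step_arm:
  increments: [0, 2.7, -2.8, -0.02, 0, 0, 0, 2.8, -2.8, -0.01, 0, 0, 0, 2.8, -2.7, -0.02, 0, 0, 0, 2.9, -2.6, -0.01, 0, 0, 0, 2.9, -2.7, -0.02, 0, 0, 0, 2.9, -2.6, -0.02, 0, 0, 0, 3, -2.5, -0.01, 0, 0, 0, 0, 0, 0, 0, 0]

```text
time: 31.92
position: [0.6618, 0.168, 0.2491]
tool_rot: [1.072, 1.295, -1.072]
ft_force: [-0.7, -0.2, -0.1]
grip_width: 0.006
```

```bash
python3 - <<'E'
from h import *
st()
for n in P:
    im=ctrl.get_image(n)
    a=im[140:260,150:300] if n=="side" else im[100:230,180:320]
    cv2.imwrite(f'pics/{n}8.png',cv2.resize(a[:,:,::-1],None,fx=4,fy=4,interpolation=2))
E
```

```text
t 31.93 p [0.6618 0.168  0.2491] psi 0.1852 x [-0.003  0.003 -1.   ] F [-0.69 -0.22 -0.05] T [ 0.   -0.11  0.04] g 0.006 q [ 0.25  0.49 -0.78  1.29  0.33  1.49 -0.31]
```

View pics/side8.png

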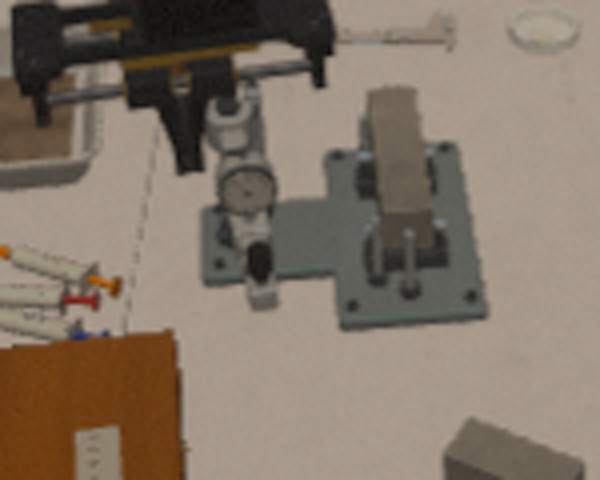

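```bash
cat > arc.py <<'E'
from h import *
import sys
def arc(b0,b1,n,pre=[]):
    segs=list(pre)
    for b in np.linspace(b0,b1,n+1)[1:]:
        segs.append(((.6607+.196*np.cos(b),-.0335+.196*np.sin(b),.15),b+.1+np.pi/2-np.pi,1))
    plan(segs)
E
python3 -c "
from arc import *
arc(1.60,2.0,6,[((.662,.1645,.15),.182,5)])"
```

```text
CALL [2.0, 0.0, 0.0, 0.0, 0.0, 0.0, 2.0, 0.0, 0.0, 0.0, 0.0, 0.0, 2.0, 0.0, 0.0, 0.0, 0.0, 0.0, 2.0, 0.0, 0.0, 0.0, 0.0, 0.0, 2.0, 0.1, 0.0, 0.0, 0.0, 0.0, 0.0, -2.1, -0.1, -0.01, 0.0, 0.0, 0.0, -1.3, -0.1, -0.07, 0.0, 0.0, 0.0, -1.3, 0.0, -0.07, 0.0, 0.0, 0.0, -1.3, -0.1, -0.06, 0.0, 0.0, 0.0, -1.3, -0.1, -0.07, 0.0, 0.0, 0.0, -1.3, -0.1, -0.07, 0.0, 0.0]
end [0.5789 0.1448 0.1502] 0.5315451671015521
```

>>> step_arm:
  increments: [2, 0, 0, 0, 0, 0, 2, 0, 0, 0, 0, 0, 2, 0, 0, 0, 0, 0, 2, 0, 0, 0, 0, 0, 2, 0, 0, 0, 0, 0, 0, -1.2, -0.1, 0, 0, 0, 0, -1, -0.1, -0.01, 0, 0, 0, -1.2, -0.1, -0.07, 0, 0, 0, -1.3, 0, -0.07, 0, 0, 0, -1.3, -0.1, -0.06, 0, 0, 0, -1.3, -0.1, -0.07, 0, 0]

```text
time: 33.4
position: [0.5903, 0.1511, 0.1525]
tool_rot: [0.862, 1.391, -0.859]
ft_force: [0.8, 0.4, 0.4]
grip_width: 0.004
```

```bash
python3 - <<'E'
from arc import *
st()
arc(1.93,2.5,9)
im=ctrl.get_image("side")
cv2.imwrite('pics/side9.png',cv2.resize(im[140:260,150:300][:,:,::-1],None,fx=4,fy=4,interpolation=2))
E
```

```text
t 33.4 p [0.5903 0.1511 0.1525] psi 0.4642 x [ 0.003  0.    -1.   ] F [0.81 0.35 0.43] T [-0.   -0.35  0.04] g 0.004 q [ 0.39  0.4  -0.86  1.63  0.32  1.26 -0.06]
CALL [0.2, -1.2, 0.1, -0.06, 0.0, 0.0, 0.0, -1.2, -0.1, -0.06, 0.0, 0.0, 0.0, -1.2, -0.1, -0.07, 0.0, 0.0, 0.0, -1.3, -0.1, -0.06, 0.0, 0.0, 0.0, -1.2, -0.1, -0.06, 0.0, 0.0, 0.0, -1.2, 0.0, -0.07, 0.0, 0.0, 0.0, -1.3, -0.1, -0.06, 0.0, 0.0, 0.0, -1.2, -0.1, -0.06, 0.0, 0.0, 0.0, -1.3, -0.1, -0.07, 0.0, 0.0]
end [0.5035 0.0834 0.1502] 1.0341630002613655
```

View pics/side9.png

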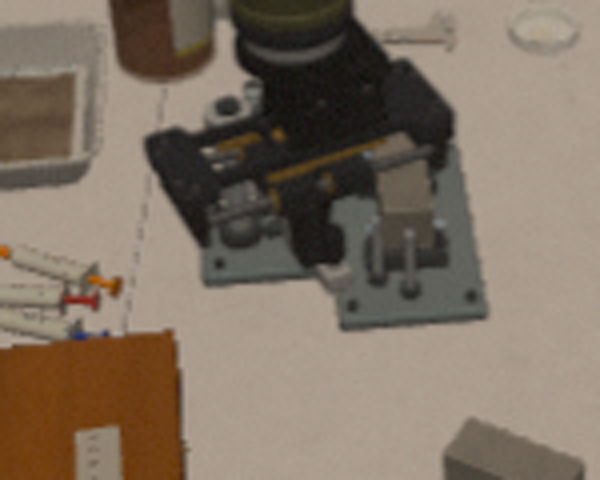

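>>> step_arm:
  increments: [0.1, -1.2, 0.1, -0.06, 0, 0, 0, -1.2, -0.1, -0.06, 0, 0, 0, -1.2, -0.1, -0.07, 0, 0, 0, -1.3, -0.1, -0.06, 0, 0, 0, -1.2, -0.1, -0.06, 0, 0, 0, -1.2, 0, -0.07, 0, 0, 0, -1.3, -0.1, -0.06, 0, 0, 0, -1.2, -0.1, -0.06, 0, 0, 0, -1.3, -0.1, -0.07, 0, 0]

```text
time: 34.58
position: [0.5037, 0.0836, 0.1511]
tool_rot: [0.421, 1.527, -0.421]
ft_force: [1.0, -0.9, 0.7]
grip_width: 0.006
```

```bash
python3 - <<'E'
from arc import *
st()
arc(2.46,2.96,9)
ctrl.get_image("side")
for o in("free_end_knob",):
    print(o,[(np.round(w("side",d["xyz"]),4).tolist(),round(d["score"],2)) for d in ctrl.spot_point("side",o)[:2]])
E
```

```text
t 34.58 p [0.5037 0.0836 0.1511] psi 1.0334 x [ 0.003 -0.    -1.   ] F [ 1.03 -0.9   0.74] T [ 0.1  -0.37  0.02] g 0.006 q [ 0.72  0.17 -1.01  1.86  0.16  1.19  0.69]
CALL [0.1, -0.3, 0.0, -0.01, 0.0, 0.0, 0.0, -1.1, -0.1, -0.06, 0.0, 0.0, 0.0, -1.1, -0.1, -0.05, 0.0, 0.0, 0.0, -1.0, -0.1, -0.06, 0.0, 0.0, 0.0, -1.1, -0.1, -0.05, 0.0, 0.0, 0.0, -1.1, 0.0, -0.06, 0.0, 0.0, 0.0, -1.1, -0.1, -0.05, 0.0, 0.0, 0.0, -1.1, -0.1, -0.06, 0.0, 0.0, 0.0, -1.1, -0.1, -0.06, 0.0, 0.0]
end [0.4676 0.0017 0.15  ] 1.4933846801034563
free_end_knob [([0.4947, 0.0694, 0.1568], 0.76)]
```

>>> step_arm:
  increments: [0, -0.9, -0.1, -0.05, 0, 0, 0, -1.1, -0.1, -0.06, 0, 0, 0, -1.1, -0.1, -0.05, 0, 0, 0, -1, -0.1, -0.06, 0, 0, 0, -1.1, -0.1, -0.05, 0, 0, 0, -1.1, 0, -0.06, 0, 0, 0, -1.1, -0.1, -0.05, 0, 0, 0, -1, -0.1, -0.06, 0, 0]

```text
time: 35.67
position: [0.4691, 0.0079, 0.1507]
tool_rot: [0.078, 1.568, -0.078]
ft_force: [0.5, 0.6, -0.7]
grip_width: 0.01
```

```bash
python3 - <<'E'
from arc import *
st()
s=ctrl.get_state()["position"]; b=np.arctan2(s[1]+.0335,s[0]-.6607)%(2*np.pi); print(b)
arc(b,3.05,4)
im=ctrl.get_image("side")
cv2.imwrite('pics/side10.png',cv2.resize(im[140:260,150:300][:,:,::-1],None,fx=4,fy=4,interpolation=2))
E
```

```text
t 35.67 p [0.4691 0.0079 0.1507] psi 1.4719 x [ 0.001 -0.    -1.   ] F [ 0.5   0.57 -0.66] T [ 0.23 -0.2   0.03] g 0.01 q [ 0.93  0.03 -1.    1.95  0.03  1.17  1.39]
2.928886645948861
CALL [0.1, -0.6, -0.1, -0.02, 0.0, 0.0, 0.0, -0.6, 0.0, -0.03, 0.0, 0.0, 0.0, -0.6, -0.1, -0.03, 0.0, 0.0, 0.0, -0.6, 0.0, -0.03, 0.0, 0.0]
end [ 0.4656 -0.0159  0.1497] 1.5818865544942657
```

View pics/side10.png

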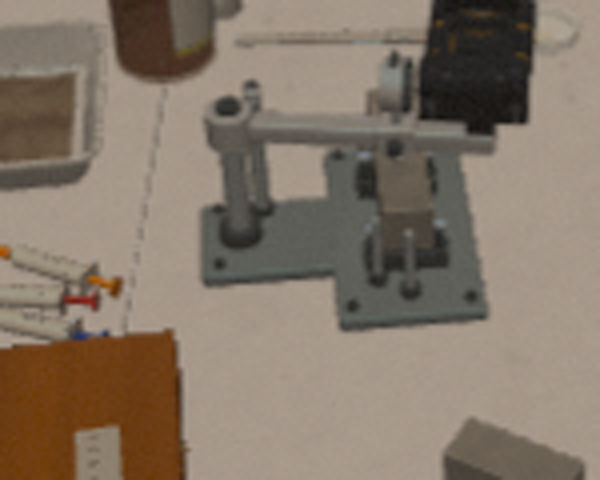

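>>> step_arm:
  increments: [0, -0.5, -0.1, -0.02, 0, 0, 0, -0.5, 0, -0.03, 0, 0, 0, -0.5, -0.1, -0.03, 0, 0, 0, -0.4, 0, -0.03, 0, 0, 0, -0.3, 0, -0.01, 0, 0, 0, 0, 0, 0, 0, 0]

```text
time: 36.48
position: [0.4654, -0.0146, 0.1501]
tool_rot: [-0.016, 1.571, 0.015]
ft_force: [-0.2, -0.5, 0.5]
grip_width: 0.002
```

>>> step_arm:
  increments: [0, -0.2, 0, -0.01, 0, 0, 0, -0.2, 0, -0.01, 0, 0, 0, 0, 0, 0, 0, 0]

```text
time: 36.85
position: [0.4655, -0.0189, 0.15]
tool_rot: [-0.032, 1.571, 0.031]
ft_force: [-0.2, 0.4, -0.3]
grip_width: 0.008
```

>>> step_arm:
  increments: [0, -0.2, 0, -0.01, 0, 0, 0, -0.2, 0, -0.01, 0, 0, 0, 0, 0, 0, 0, 0]

```text
time: 37.22
position: [0.4657, -0.023, 0.1501]
tool_rot: [-0.047, 1.57, 0.047]
ft_force: [-1.0, -0.7, -0.4]
grip_width: 0.006
```

>>> step_arm:
  increments: [0, -0.1, 0, 0, 0, 0, 0, -0.1, 0, -0.01, 0, 0, 0, -0.1, 0, 0, 0, 0, 0, 0, 0, 0, 0, 0]

```text
time: 37.72
position: [0.4659, -0.0257, 0.15]
tool_rot: [-0.055, 1.57, 0.055]
ft_force: [-0.6, 0.1, -0.1]
grip_width: 0.006
```

>>> step_arm:
  increments: [0, -0.1, 0, 0, 0, 0, 0, -0.1, 0, 0, 0, 0, 0, 0, 0, 0, 0, 0]

```text
time: 38.1
position: [0.466, -0.0278, 0.15]
tool_rot: [-0.055, 1.57, 0.055]
ft_force: [-0.4, 0.4, -0.9]
grip_width: 0.003
```

>>> step_arm:
  increments: [0, -0.1, 0, 0, 0, 0, 0, -0.1, 0, 0, 0, 0, 0, 0, 0, 0, 0, 0]

```text
time: 38.48
position: [0.4661, -0.0298, 0.15]
tool_rot: [-0.055, 1.57, 0.055]
ft_force: [-0.5, 1.0, 0.2]
grip_width: 0.008
```

>>> step_arm:
  increments: [0, -0.1, 0, 0, 0, 0, 0, -0.1, 0, 0, 0, 0, 0, 0, 0, 0, 0, 0]

```text
time: 38.85
position: [0.4662, -0.0314, 0.15]
tool_rot: [-0.055, 1.57, 0.055]
ft_force: [-0.4, 1.2, -0.3]
grip_width: 0.004
```

>>> step_arm:
  increments: [0, -0.1, 0, 0, 0, 0, 0, -0.1, 0, 0, 0, 0, 0, 0, 0, 0, 0, 0]

```text
time: 39.22
position: [0.4662, -0.0316, 0.15]
tool_rot: [-0.054, 1.571, 0.058]
ft_force: [-1.6, 6.3, 1.3]
grip_width: 0.007
```

```bash
python3 - <<'E'
from arc import *
st()
im=ctrl.get_image("side")
cv2.imwrite('pics/side11.png',cv2.resize(im[140:260,150:300][:,:,::-1],None,fx=4,fy=4,interpolation=2))
for o in("plunger_tip","pivot","free_end_knob"):
    print(o,[(np.round(w("side",d["xyz"]),4).tolist(),round(d["score"],2)) for d in ctrl.spot_point("side",o)[:2]])
E
```

```text
t 39.23 p [ 0.4662 -0.0316  0.15  ] psi 1.6423 x [-0.001  0.002 -1.   ] F [-1.64  6.26  1.26] T [ 1.46  0.19 -0.03] g 0.007 q [ 0.98  0.02 -0.96  1.95  0.02  1.17  1.65]
plunger_tip [([0.5333, -0.0422, 0.098], 0.83), ([0.5641, -0.1057, 0.0778], 0.45)]
pivot [([0.66, -0.03, 0.1468], 0.79)]
free_end_knob [([0.4672, -0.0514, 0.1553], 0.61)]
```

View pics/side11.png

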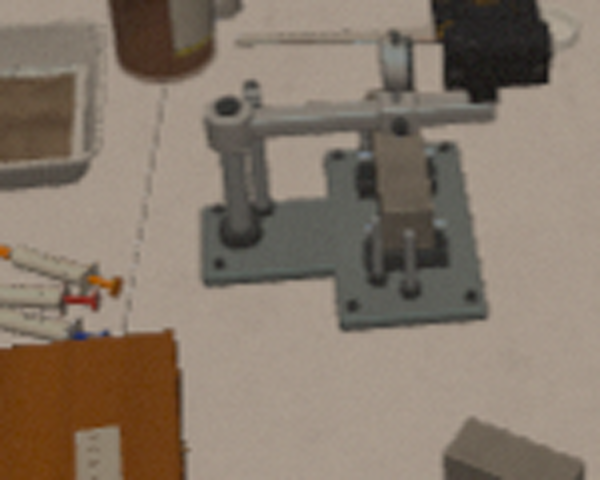

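>>> step_arm:
  increments: [0, 0.3, 0, 0, 0, 0, 0, 1, 0, 0, 0, 0, 0, 2, 0, 0, 0, 0, -2, 2, 0, 0, 0, 0, -4, 2, 0, 0, 0, 0, -4, 3, 0, 0, 0, 0, -2, 3, 0, 0, 0, 0, 0, 4, 0, 0, 0, 0, 0, 4, 0, 0, 0, 0, 0, 0, 0, 0, 0, 0]

```text
time: 40.67
position: [0.4506, 0.1827, 0.2704]
tool_rot: [-0.06, 1.569, 0.061]
ft_force: [0.2, -0.5, -0.3]
grip_width: 0.005
```

```bash
python3 - <<'E'
from arc import *
st()
for n in P:
    im=ctrl.get_image(n)
    a=im[140:260,150:300] if n=="side" else im[100:230,180:320]
    cv2.imwrite(f'pics/{n}12.png',cv2.resize(a[:,:,::-1],None,fx=4.5,fy=4.5,interpolation=2))
    for o in("bar_mid","seat","plunger_tip","pivot","free_end_knob","offcut","caliper","petri_dish","hex_key"):
        print(n,o,[(np.round(w(n,d["xyz"]),4).tolist(),round(d["score"],2)) for d in ctrl.spot_point(n,o)[:2]])
E
```

```text
t 40.67 p [0.4506 0.1827 0.2704] psi 1.6477 x [ 0.001  0.001 -1.   ] F [ 0.21 -0.48 -0.3 ] T [ 0.06 -0.13  0.01] g 0.005 q [ 0.83 -0.04 -1.22  1.74 -0.04  1.42  1.27]
side bar_mid [([0.5307, -0.0432, 0.0728], 0.65)]
side seat []
side plunger_tip [([0.532, -0.0394, 0.0972], 0.9)]
side pivot [([0.6575, -0.0318, 0.1463], 0.86)]
side free_end_knob [([0.4669, -0.0498, 0.157], 0.71)]
side offcut [([0.457, 0.2368, 0.0019], 0.83), ([0.5296, 0.0021, 0.0555], 0.74)]
side caliper []
side petri_dish []
side hex_key [([0.6492, 0.3343, 0.0026], 0.39)]
top bar_mid [([0.5354, -0.0464, 0.0734], 0.66)]
top seat [([0.5282, -0.0418, 0.0746], 0.78)]
top plunger_tip [([0.5296, -0.0477, 0.1007], 0.89)]
top pivot [([0.6614, -0.0327, 0.1528], 0.97), ([0.5459, 0.0255, 0.076], 0.3)]
top free_end_knob [([0.4692, -0.0485, 0.1513], 0.7), ([0.531, -0.0921, 0.0581], 0.42)]
top offcut [([0.4558, 0.2364, -0.0035], 0.56)]
top caliper [([0.5786, -0.345, 0.0026], 0.88)]
top petri_dish [([0.3927, -0.3277, -0.0029], 0.73)]
top hex_key []
```

View pics/side12.png

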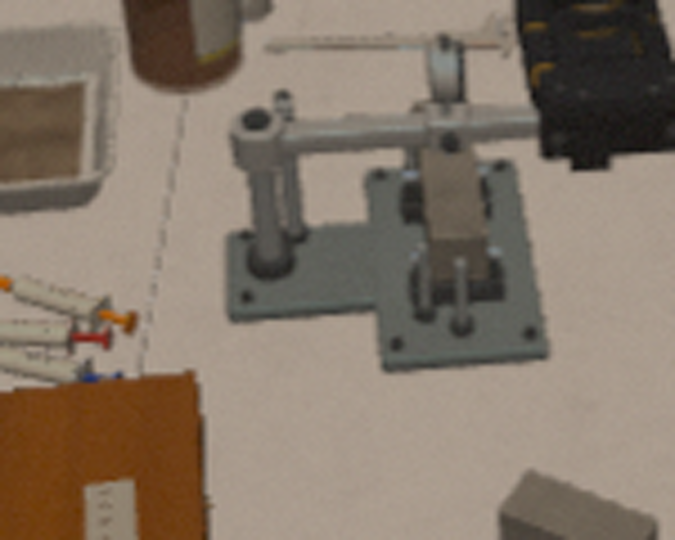

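View pics/top12.png

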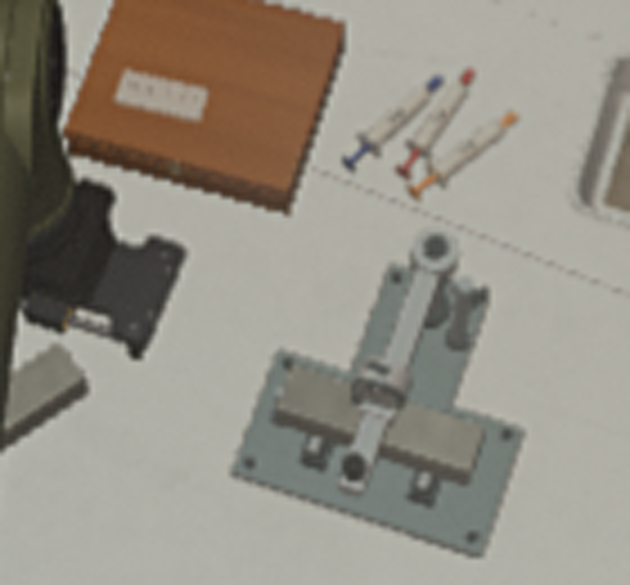

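```bash
python3 -c "
from h import *
print(ctrl.close_job()); print(ctrl.get_state()['time'])"
```

```text
the job is handed in; nothing more can be done
None
the job is handed in; nothing more can be done
```

The long bar is on both rollers, pushed home against the two side pins and the end pin. The swing arm is against its stop with the gauge over the bar. I handed the job in at about 41 s of the 72 s allowed.

- **Setting down:** I gripped the bar at its middle and lowered it slowly until the wrist force showed contact, then let go. It was never dropped.
- **Pushing home:** I pushed it to the side pins, then to the end pin, then checked the side pins again. Each push ended at a firm, unmoving 10–11 N.
- **Swing arm:** I pushed the knob round with the closed fingers. It stopped at about 6 N, roughly where expected: the knob ended within about 0.01 rad of the stop angle.

**Last camera checks:**
- The two cameras put the bar's centre at (0.531, −0.043) and (0.535, −0.046) m, against my seat estimate of (0.531, −0.043) m.
- They put the plunger tip at (0.532, −0.039) and (0.530, −0.048) m, over the middle of the bar. The cameras differ by 4–8 mm, about their stated error, so the firm stops are the better evidence.
- The offcut, caliper, petri dish and hex key were each found where they started, within about 3 mm. Each camera missed one or two of them in the last pictures, but every item was seen by at least one.
- I could not see the contact at the stop screw itself. That the arm rests on it is judged from the force and the angle.

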